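Add a slotted check weight to the scale hanger and lock it

TASK

Add the blue slotted weight to the scale hanger: take it by its black fin, slide it sideways through the open side of the cradle onto the stem under the steel collar, then turn it counter-clockwise (seen from above) so that its slot no longer lines up with the slot of the grey weight below, until it drops over the orange locking key and lies flat and fully home. Work gently, never forcing the weight against the hanger, feel for the key, let go at the end, and leave the bottle, can, jar and tray where they stand.

Things in the scene. Friction and masses are not known exactly. Their poses are not given: they have to be found in the camera images.
- weight: Loose blue slotted disc, 90 mm across, 12 mm thick, 0.28 to 0.46 kg, lying flat on the work surface, fin up. Origin: on the disc's axis, at its underside. Own +x points out of the open slot, z up. Fin and key window lie on the other side (-x).
- weight_fin (a point): Middle of the weight's black upright fin (the handle), 30.5 mm from the disc's axis on its -x side, 32 mm above its underside. The fin is 12 mm thick (flat sides face the weight's +y and -y: pinch there), 25 mm long along x (x = -43 to -18 mm), and stands from 12 to 52 mm above the underside. Axes as the weight's.
- weight_slot (a point): Closed end of the weight's slot, 5.5 mm behind the disc's axis (x = -5.5 mm), at its underside. The slot is 13 mm wide and opens at the rim towards +x, with a lead-in about 18 mm wide. With the slot end against the stem the weight is 0.5 mm past centre.
- weight_window (a point): Centre of the through window for the locking key, under the fin, 32 mm from the disc's axis on its -x side, at the underside; 12 mm radially by 19 mm across.
- hanger: Fixed, rigid scale hanger in its cradle. Origin: on the stem's axis at the work surface; z up. Its -x side is the open loading side (turned roughly to the robot). Round dark foot 124 mm across, 14 mm high. Three guide posts, 8 mm thick, 53 mm from the axis at +x, +y and -y, tops at z = 40 mm: a weight fits on only from the -x side, moving towards the hanger's +x, slot leading.
- hanger_seat (a point): Home for the weight: on the stem's axis, at the top face of the fixed grey earlier weight (90 mm across, its slot towards the hanger's +x), 26 mm above the work surface. Home means the weight's underside at this height and its axis here. The stem is 10 mm thick. Nothing here gives: a few newtons are plenty.
- hanger_collar (a point): Centre of the underside of the steel collar on the stem, 48 mm above the work surface; the collar is 24 mm across, 6 mm high, with an eye above it up to 88 mm. Weights must slide in below the collar and above the key: underside between 32 and 36 mm above the work surface.
- hanger_arc (a point): Middle of the arc track of the orange locking key on the grey weight. The key (16 mm across, 8 mm radially, edges just broken, top 6 mm above the seat, 32 mm from the axis) is fixed but its place is not measured: 30 to 85 degrees counter-clockwise (from above) of the hanger's -x side. Turned by that angle from its loading direction, the weight's window meets the key and it drops 6 mm; before, it rides on the key.
- bottle: Empty clear PET bottle, 64 mm in diameter, 205 mm high, loose, standing. Origin at the centre of its underside. Bystander.
- can: Empty steel can, 74 mm in diameter, 110 mm high, loose, standing. Origin at the centre of its underside. Bystander.
- jar: Green glass jar, 72 mm in diameter, 100 mm high, loose, standing. Origin at the centre of its underside. Bystander.
- tray: White polystyrene tray, 110 x 170 x 24 mm, loose, beyond the work. Origin at the centre of its underside. Bystander.
Not all that is in view belongs to the job. Of the things like the weight, leave any that is pink; of the rest the larger one is meant.

How it is judged:
By the outcome, as a careful person would: the job done as asked, in the order asked, and still so for the second after the job is handed in, with the robot touching nothing.
It also fails if it takes over 72 s, if anything falls off the work surface, if the arm or the gripper's body presses on something with over 40 N, if the wrist force passes 120 N, or if a joint passes its speed limit or range.

ROBOT

A 6-joint arm with a two-finger parallel gripper is mounted at the origin on the work surface. World frame = base frame: x ahead of the robot, y to its left, z up, the work surface at z = 0. Lengths are in mm, angles in rad, forces in N, time in s.
With the tool pointing down it reaches from about 400 to 925 mm from the base axis. Payload 12.5 kg.
Tool frame: the origin (TCP) lies on the mounting face of the last link; the fingertips stand 190 mm ahead of it and the grasp point (between the pads) lies 171 mm ahead of it; x points along the fingers, y is the direction in which the jaws open and shut, and the axes are right-handed (so a half turn about x gives the same grasp; the last joint's range is limited). The gripper opens to 95 mm and grips with 3 to 60 N. Pads are 20 mm wide; open, the fingers measure 119 mm over their backs; the gripper's body (75 mm by 180 mm) begins 59 mm behind the grasp point.
Start: joints at [1.222, 0.491, 1.559, -0, 1.092, -0.106], TCP at [150.239, 606.674, 404.761] pointing down, gripper open.
Joint ranges: [-3.1, 3.1], [-0.84, 2.19], [0.05, 2.79], [-1.13, 4.28], [0.06, 2.93], [-2.69, 2.69]. Speed limits (rad/s): [2.22, 2.22, 2.79, 3.14, 3.14, 3.14].

INTERFACE

Orientations are given as [roll, pitch, yaw] about the fixed x, y, z axes, in that order (R = Rz(yaw) Ry(pitch) Rx(roll)).
In Python, from cell import env, eyes gives the robot as it stands. The module is installed in compiled form; this text tells all that it offers.
- The arm moves only by the tool jog_arm, never from a script. Its argument "deltas" is one flat list of numbers, 7 for each row, row after row: the shift along the tool's x, y, z in mm, then the turn, a rotation vector about the tool's x, y, z in rad, then the opening, from 0 (shut) to 1 (fully open). A call has 1 to 10 rows; each row shifts and turns the pose as measured when the row begins, along the tool's axes as they then stand; what a row does not reach is not made up. A row lasts 1/8 s, in which the tool goes at most 62.5 mm and 10.7 degrees, less where a joint would pass 70% of its speed; a pose out of reach is approached as far as the arm can. A call is refused whole if a number of a shift passes 62.5 or a number of a turn 0.188, either way. A call with a gripper value outside its range is refused whole. The fingers move at their own pace and stop on an object; the grip force is fixed at half the most. Time passes only in rows, so rows that do not move let the fingers close. It gives the time, the measured TCP pose, the force and the opening at its end, in the units of the state.
- env.state(): the state, without advancing time (a new reading comes with each control period).
- eyes.read_camera(name): name is "scene" or "side" or "wrist"; returns a dict with "image" (420x560x3 uint8, red, green, blue), "fovy" (degrees; the focal length in pixels is half the picture's height over the tangent of half this angle, whatever the lens; pixels are square), "cx", "cy" (the principal point, pixels), "world_from_camera" (4x4, takes a point from camera to world coordinates). Camera axes: x right, y up, looking along -z (the intrinsics and any distortion apply to the point x, -y, -z); pixel columns grow to the right and rows downward; lengths in mm; the calibration is good to about 2 mm. A picture is of the moment at which its call begins. There is no depth.
- env.job_done(): hands the job in, once; it reports no verdict.
The state is a dict: "t": time; "joints": joint angles; "qvel": joint speeds; "tau": joint torques, N m; "eef_pos": TCP position; "tcp_rot": TCP orientation; "ft_force": force on the tool from outside, world axes, zero at the start; "moment": the same for the moment, N m; "opening": opening from 0.0 (shut) to 1.0 (fully open).
Only numpy, scipy, OpenCV 4.12 (cv2) and the standard library are available. Lean on these libraries where they do the work, as an engineer would, in place of code of your own. Each camera call takes 0.05 s, during which the arm holds its last target.

## Working session

There is one attempt and no reset: what is moved stays moved. The work goes in short steps, Python scripts to look and compute and a tool call to move; the robot and the scene stay as the last step left them, time stands still between calls to the robot, and variables do not carry over. Pictures are saved under pics/ and viewed, and the job is handed in when it is done.

Besides the shell and the picture viewer there is one more tool, called as name(argument=value, ...) on one line, values as JSON. jog_arm: Moves the arm, as the interface text tells. Its arguments: {"type":"object","properties":{"deltas":{"type":"array","items":{"type":"number"}}},"required":["deltas"]}

```bash
mkdir -p pics; ls; python3 - <<'E'
from cell import env, eyes
import cv2, numpy as np, pickle
d={}
for n in ["scene","side","wrist"]:
    r=eyes.read_camera(n); d[n]=r
    cv2.imwrite(f"pics/{n}0.png",r["image"][:,:,::-1])
    print(n,r["fovy"],r["cx"],r["cy"],[k for k in r], np.round(r["world_from_camera"],3).tolist())
pickle.dump(d,open("c0.pkl","wb"))
print(env.state())
E
```

```text
pics
scene 49.69571261315345 280.0129091258526 215.21950416587126 ['image', 'fovy', 'cx', 'cy', 'world_from_camera'] [[0.431, -0.624, 0.652, 1262.618], [0.902, 0.289, -0.321, -331.244], [0.012, 0.726, 0.687, 771.579], [0.0, 0.0, 0.0, 1.0]]
side 57.672104082252424 274.0275659588069 217.0882535837311 ['image', 'fovy', 'cx', 'cy', 'world_from_camera'] [[-0.934, 0.239, -0.266, 317.076], [-0.358, -0.611, 0.706, 752.466], [0.006, 0.755, 0.656, 772.149], [0.0, 0.0, 0.0, 1.0]]
wrist 69.77656510350124 278.123667124966 209.04001092273853 ['image', 'fovy', 'cx', 'cy', 'world_from_camera'] [[0.242, -0.932, -0.27, 74.44], [0.97, 0.232, 0.07, 625.031], [-0.002, -0.279, 0.96, 383.993], [0.0, 0.0, 0.0, 1.0]]
{'t': 0.15, 'joints': array([ 1.22236569e+00,  4.91418359e-01,  1.55931428e+00,  5.32142260e-06,
        1.09171834e+00, -1.05597256e-01]), 'qvel': array([ 0.00010615, -0.00205949, -0.00227911, -0.00120045,  0.00087547,
        0.00084628]), 'tau': array([ 1.38692078e-03, -6.12895703e+01, -2.58278257e+01,  6.92605949e-02,
        4.73216304e-02, -6.79686332e-05]), 'eef_pos': array([150.25201395, 606.64807601, 404.29595884]), 'tcp_rot': array([-1.68189285,  1.56993798, -1.92472869]), 'ft_force': array([-0.57877891,  0.31210292, -0.0471125 ]), 'moment': array([-0.00955156, -0.01796871, -0.01375093]), 'opening': 1.003799913001108}
```

View pics/scene0.png

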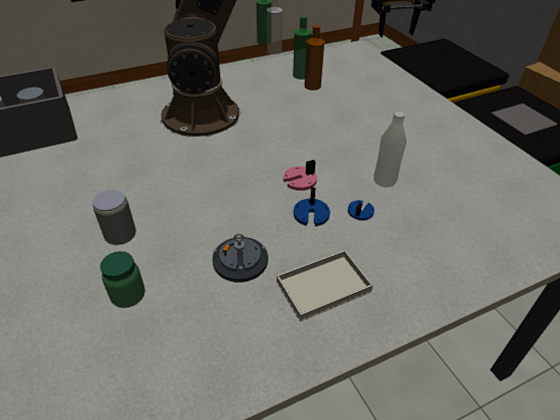

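View pics/side0.png

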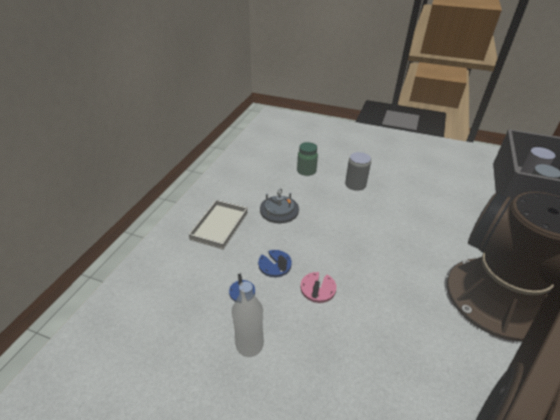

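View pics/wrist0.png

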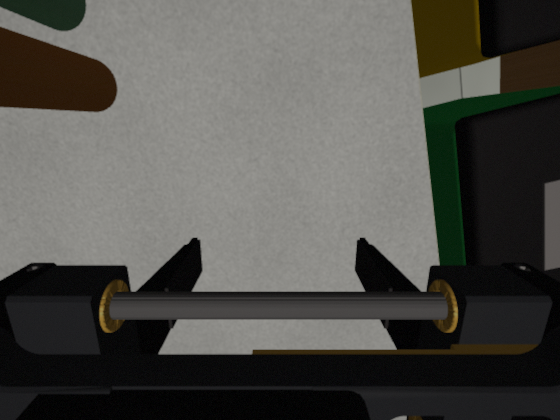

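```bash
cat > h.py <<'E'
import numpy as np, cv2
def ray(r,u,v):
    f=210/np.tan(np.radians(r["fovy"])/2); M=np.array(r["world_from_camera"])
    d=M[:3,:3]@np.array([(u-r["cx"])/f,-(v-r["cy"])/f,-1.0]); return M[:3,3],d/np.linalg.norm(d)
def onz(r,u,v,z):
    o,d=ray(r,u,v); return o+d*(z-o[2])/d[2]
def proj(r,p):
    f=210/np.tan(np.radians(r["fovy"])/2); M=np.array(r["world_from_camera"])
    c=M[:3,:3].T@(np.array(p,float)-M[:3,3]); return np.array([r["cx"]+f*c[0]/-c[2], r["cy"]-f*c[1]/-c[2]])
def tri(r1,p1,r2,p2):
    o1,d1=ray(r1,*p1);o2,d2=ray(r2,*p2)
    A=np.stack([d1,-d2],1);t=np.linalg.lstsq(A,o2-o1,rcond=None)[0]
    a=o1+t[0]*d1;b=o2+t[1]*d2; return (a+b)/2,np.linalg.norm(a-b)
E
python3 - <<'E'
import pickle,cv2
from h import *
d=pickle.load(open("c0.pkl","rb"))
for n in ["scene","side"]:
    im=d[n]["image"]; hsv=cv2.cvtColor(im,cv2.COLOR_RGB2HSV)
    m=cv2.inRange(hsv,(100,120,50),(130,255,255))
    k,l,s,c=cv2.connectedComponentsWithStats(m)
    for i in range(1,k):
        if s[i][4]>30: print(n,s[i],c[i],onz(d[n],*c[i],12))
    m=cv2.inRange(hsv,(8,150,100),(22,255,255))
    k,l,s,c=cv2.connectedComponentsWithStats(m)
    for i in range(1,k):
        if s[i][4]>3: print(n,'or',s[i],c[i],onz(d[n],*c[i],32))
S,T=d["scene"],d["side"]
print("hanger foot",onz(S,240,260,7),onz(T,279.5,209,7))
print("eye",tri(S,(239,239),T,(279.5,192)))
for n,(b,x) in dict(scene=((400,290,200,130),6) if 0 else ((200,150,190,150),4),side=((180,180,170,130),4.5)).items():
    X,Y,W,H=b
    cr=d[n]["image"][Y:Y+H,X:X+W,::-1]
    cv2.imwrite(f"pics/{n}0z.png",cv2.resize(cr,None,fx=x,fy=x,interpolation=cv2.INTER_CUBIC))
E
```

```text
scene [294 199  36  25 593] [311.27487352 210.54637437] [559.83439941 100.30458578  12.        ]
scene [348 200  26  18 277] [360.6967509  209.42960289] [607.71042217 213.54391456  12.        ]
scene or [314  25   6   3  13] [316.30769231  25.76923077] [-431.97577561  660.04215839   32.        ]
scene or [311  39  13   6  41] [317.92682927  42.24390244] [-279.23808     583.14738522   32.        ]
scene or [223 245   7   5  22] [226.27272727 247.04545455] [ 603.85370682 -137.80130489   32.        ]
side [270 251  17   8  63] [277.23809524 253.9047619 ] [562.77567911  74.42915389  12.        ]
side [260 256  20  18 188] [268.28191489 266.12234043] [569.25985547 124.54639927  12.        ]
side [231 283   7  16  81] [234.32098765 290.71604938] [617.9982795  230.53457888  12.        ]
hanger foot [ 630.90506142 -117.45364888    7.        ] [ 625.7176265  -113.37773677    7.        ]
eye (array([ 627.99529821, -115.61172916,   71.27423579]), np.float64(0.9151755603776277))
```

View pics/scene0z.png

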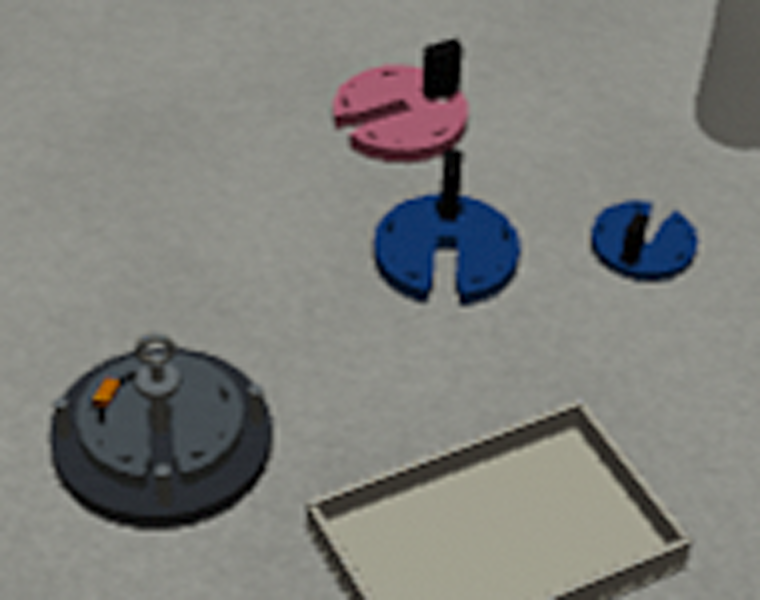

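View pics/side0z.png

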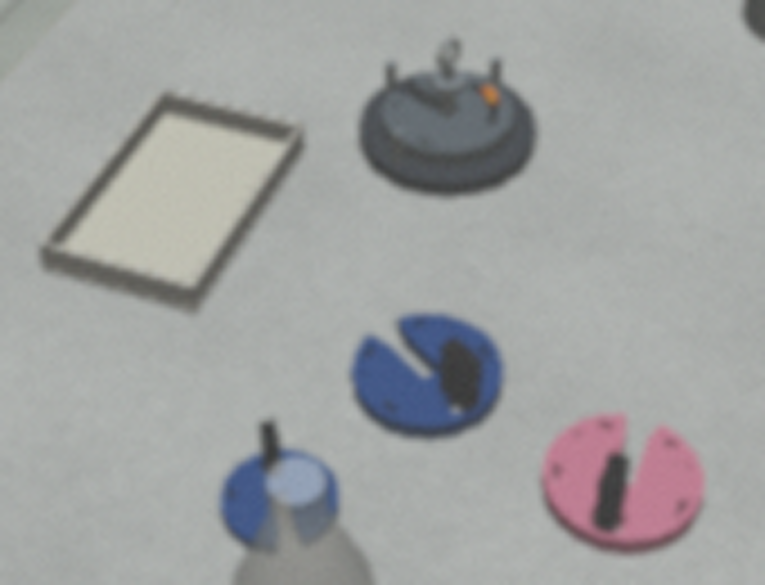

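```bash
cat >> h.py <<'E'
from scipy.spatial.transform import Rotation as Rn
def tool(s): return Rn.from_euler('xyz',s["tcp_rot"]).as_matrix()
def show(s):
    R=tool(s); print("t",round(s["t"],2),"pos",np.round(s["eef_pos"],1),"q",np.round(s["joints"],3),"F",np.round(s["ft_force"],1),"M",np.round(s["moment"],2),"op",round(s["opening"],3))
    print(" tx",np.round(R[:,0],4),"ty",np.round(R[:,1],4),"tz",np.round(R[:,2],4), "ang ty",round(np.degrees(np.arctan2(R[1,1],R[0,1])),2))
E
python3 - <<'E'
import pickle
from h import *
from cell import env
s=env.state(); show(s)
d=pickle.load(open("c0.pkl","rb"))
S,T=d["scene"],d["side"]; W=d["wrist"]
R=tool(s); M=W["world_from_camera"]
print("cam in tool",R.T@(M[:3,3]-s["eef_pos"]), (R.T@M[:3,:3]).round(3).tolist())
for n,a,b,z in [("bottle",(387,180),(249,345),0),("can",(117,235),(357,182),0),("jar",(126,297),(307,168),0)]:
    print(n,onz(S,*a,z),onz(T,*b,z))
# zoom coords -> px
z=lambda u,v:(200+u/4,150+v/4); y=lambda u,v:(180+u/4.5,180+v/4.5)
print("fin top",tri(S,z(452,155),T,y(462,345)))
print("slot mouth top z12",onz(S,*z(445,298),12)," slot end",onz(S,*z(447,242),12))
print("slot T mouth",onz(T,*y(385,328),12),"end",onz(T,*y(425,375),12))
print("disc c S",onz(S,*z(447,240),12))
print("grey slot end/mouth S",onz(S,*z(160,400),26),onz(S,*z(163,470),26))
E
```

```text
t 0.15 pos [150.3 606.6 404.3] q [ 1.222  0.491  1.559  0.     1.092 -0.106] F [-0.6  0.3 -0. ] M [-0.01 -0.02 -0.01] op 1.004
 tx [-3.e-04 -8.e-04 -1.e+00] ty [ 2.405e-01  9.707e-01 -9.000e-04] tz [ 9.707e-01 -2.405e-01 -1.000e-04] ang ty 76.09
cam in tool [ 20.31078699  -0.36892541 -78.00572825] [[0.001, 0.279, -0.96], [1.0, 0.001, 0.002], [0.001, -0.96, -0.279]]
bottle [527.71690529 351.5547416    0.        ] [5.27374482e+02 3.46928834e+02 1.13686838e-13]
can [ 431.22977004 -348.53173322    0.        ] [ 429.59400513 -355.69392359    0.        ]
jar [ 619.41491803 -366.6839327     0.        ] [ 616.39970845 -375.36344053    0.        ]
fin top (array([532.41358897, 117.0511714 ,  55.27545993]), np.float64(0.037868041558923496))
slot mouth top z12 [602.98571963  76.88480564  12.        ]  slot end [560.17871142 101.45006508  12.        ]
slot T mouth [593.96619111  82.47061237  12.        ] end [557.58546497 109.41322487  12.        ]
disc c S [558.57898741 102.31736317  12.        ]
grey slot end/mouth S [ 619.5624853  -111.90195467   26.        ] [ 666.82142841 -129.17328917   26.        ]
```

```bash
cat >> h.py <<'E'
def yawR(a): # tool x down, ty at angle a (deg)
    a=np.radians(a); x=np.array([0,0,-1.]);y=np.array([np.cos(a),np.sin(a),0]);return np.stack([x,y,np.cross(x,y)],1)
def wrap(a): return (a+180)%360-180
def plan(s,pos,ang,n,op,turn=None):
    """straight line, yaw turn (deg, signed) spread evenly"""
    R=tool(s); p=np.array(s["eef_pos"]); pos=np.array(pos,float)
    a0=np.degrees(np.arctan2(R[1,1],R[0,1])); dt=wrap(ang-a0) if turn is None else turn
    out=[]
    Rc=R
    for i in range(n):
        f=(i+1)/n; Rt=yawR(a0+dt*f); pt=s["eef_pos"]+(pos-s["eef_pos"])*f
        sh=Rc.T@(pt-p); rv=Rn.from_matrix(Rc.T@Rt).as_rotvec()
        row=[*np.round(sh,1),*np.round(rv,3),op]; out.append([float(x) for x in row])
        p=pt; Rc=Rt
    for k in range(0,n,10): print(str([x for r in out[k:k+10] for x in r]).replace(" ",""))
E
python3 - <<'E'
from h import *
from cell import env
s=env.state(); plan(s,(530,40,404),-120,20,1,turn=-196.1)
E
```

```text
[0.0,-22.9,25.2,0.171,-0.0,0.001,1.0,0.0,-18.3,28.8,0.171,0.0,0.0,1.0,0.0,-13.1,31.5,0.171,0.0,0.0,1.0,0.0,-7.6,33.3,0.171,0.0,0.0,1.0,0.0,-1.8,34.1,0.171,0.0,0.0,1.0,0.0,4.0,33.9,0.171,0.0,0.0,1.0,0.0,9.7,32.7,0.171,0.0,0.0,1.0,0.0,15.2,30.6,0.171,0.0,0.0,1.0,0.0,20.1,27.5,0.171,0.0,0.0,1.0,0.0,24.5,23.7,0.171,0.0,0.0,1.0]
[0.0,28.2,19.2,0.171,0.0,0.0,1.0,0.0,31.1,14.1,0.171,0.0,0.0,1.0,0.0,33.0,8.6,0.171,0.0,0.0,1.0,0.0,34.0,2.8,0.171,0.0,0.0,1.0,0.0,34.0,-3.0,0.171,0.0,0.0,1.0,0.0,33.0,-8.7,0.171,0.0,0.0,1.0,0.0,31.0,-14.2,0.171,0.0,0.0,1.0,0.0,28.1,-19.3,0.171,0.0,0.0,1.0,0.0,24.4,-23.8,0.171,0.0,0.0,1.0,0.0,20.0,-27.6,0.171,0.0,0.0,1.0]
```

jog_arm(deltas=[0,-23,25,0.171,0,0,1,0,-18,29,0.171,0,0,1,0,-13,31.5,0.171,0,0,1,0,-7.5,33,0.171,0,0,1,0,-2,34,0.171,0,0,1,0,4,34,0.171,0,0,1,0,10,33,0.171,0,0,1,0,15,30.5,0.171,0,0,1,0,20,27.5,0.171,0,0,1,0,24.5,23.5,0.171,0,0,1])

```text
t: 1.4
eef_pos: [337.6, 311.9, 402.8]
tcp_rot: [-0.07, 1.567, -2.075]
ft_force: [0.5, 0.3, -0.2]
opening: 0.998
```

jog_arm(deltas=[0,28,19,0.171,0,0,1,0,31,14,0.171,0,0,1,0,33,8.5,0.171,0,0,1,0,34,3,0.171,0,0,1,0,34,-3,0.171,0,0,1,0,33,-8.5,0.171,0,0,1,0,31,-14,0.171,0,0,1,0,28,-19,0.171,0,0,1,0,24.5,-24,0.171,0,0,1,0,20,-27.5,0.171,0,0,1])

```text
t: 2.65
eef_pos: [509.0, 4.5, 402.9]
tcp_rot: [1.466, 1.567, -2.307]
ft_force: [0.3, 0.4, 0.3]
opening: 1.001
```

```bash
python3 - <<'E'
from h import *
from cell import env
s=env.state(); show(s); plan(s,(530,40,404),-120,4,1)
E
```

```text
t 2.65 pos [509.    4.5 402.9] q [-0.12   0.329  1.84  -0.004  0.974  2.084] F [0.3 0.4 0.3] M [0.   0.11 0.02] op 1.001
 tx [-0.0029 -0.0032 -1.    ] ty [-0.5904 -0.8071  0.0042] tz [-8.071e-01  5.904e-01  4.000e-04] ang ty -126.18
[-0.3,-10.3,1.0,-0.027,0.001,-0.004,1.0,-0.3,-10.3,0.7,-0.027,0.0,0.0,1.0,-0.3,-10.3,0.4,-0.027,0.0,0.0,1.0,-0.3,-10.3,0.2,-0.027,0.0,0.0,1.0]
```

jog_arm(deltas=[0,-20,2,-0.05,0.001,-0.004,1,0,-18,1,-0.05,0,0,1,0,0,0,0,0,0,1])

```text
t: 3.02
eef_pos: [529.6, 38.1, 402.2]
tcp_rot: [0.916, 1.57, -2.753]
ft_force: [-0.2, 0.7, 0.4]
opening: 1.002
```

```bash
python3 - <<'E'
from h import *
import pickle
from cell import env,eyes
W=eyes.read_camera("wrist"); s=env.state(); show(s)
pickle.dump((W,s),open("w1.pkl","wb"))
cv2.imwrite("pics/w1.png",W["image"][:,:,::-1])
E
```

```text
t 3.08 pos [529.3  37.7 402.2] q [-0.053  0.36   1.792 -0.     0.99   2.047] F [-1.2  0.2  0.6] M [-0.    0.24  0.02] op 1.002
 tx [-1.e-03 -4.e-04 -1.e+00] ty [-5.047e-01 -8.633e-01  8.000e-04] tz [-8.633e-01  5.047e-01  7.000e-04] ang ty -120.31
```

View pics/w1.png

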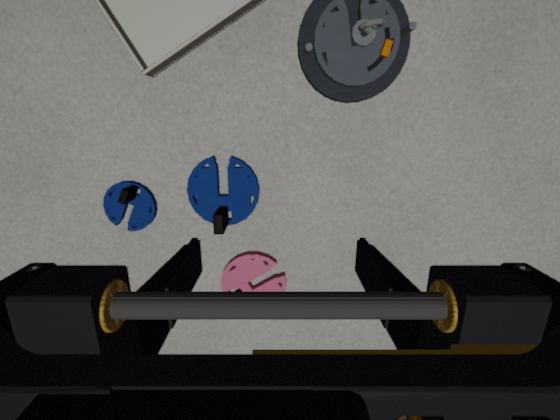

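```bash
python3 - <<'E'
from h import *
import pickle
W,s=pickle.load(open("w1.pkl","rb"))
im=W["image"];hsv=cv2.cvtColor(im,cv2.COLOR_RGB2HSV)
for nm,lo,hi in [("blue",(100,120,50),(130,255,255)),("pink",(160,60,80),(179,255,255)),("orange",(8,150,100),(22,255,255))]:
    m=cv2.inRange(hsv,lo,hi)
    cs,_=cv2.findContours(m,cv2.RETR_EXTERNAL,cv2.CHAIN_APPROX_NONE)
    for c in cs:
        if cv2.contourArea(c)<25: continue
        z=32 if nm=="orange" else 12
        P=np.array([onz(W,u,v,z)[:2] for u,v in c[:,0].astype(float)],np.float32)
        (x,y),r=cv2.minEnclosingCircle(P); print(nm,cv2.contourArea(c),c[:,0].mean(0),"circ",x,y,r,"mean",P.mean(0))
for n,(X,Y,Wd,H),k in [("w1a",(180,145,90,100),6),("w1b",(285,0,145,110),5.5)]:
    cv2.imwrite(f"pics/{n}.png",cv2.resize(im[Y:Y+H,X:X+Wd,::-1],None,fx=k,fy=k,interpolation=cv2.INTER_CUBIC))
E
```

```text
blue 1377.5 [128.76987448 203.33054393] circ 604.28662109375 213.54376220703125 33.05488967895508 mean [607.4963 211.6773]
blue 3038.0 [223.02040816 190.08163265] circ 561.4152221679688 99.50918579101562 45.29148864746094 mean [561.1359    98.994995]
pink 1600.5 [253.81057269 276.64317181] circ 432.508544921875 134.4557342529297 45.336456298828125 mean [438.5825  129.07333]
orange 50.5 [452.67567568 324.62162162] circ 249.67430114746094 -72.77880859375 12.553934097290039 mean [247.94272 -73.85091]
orange 51.0 [103.    323.175] circ 489.7593688964844 333.31494140625 12.980833053588867 mean [491.11627 335.57364]
orange 46.5 [454.15384615 303.66666667] circ 278.5625915527344 -88.30487060546875 14.854378700256348 mean [277.9224   -87.545105]
orange 114.5 [386.55813953  47.30232558] circ 604.654296875 -138.72357177734375 8.399967193603516 mean [ 605.0625 -138.4313]
```

View pics/w1a.png

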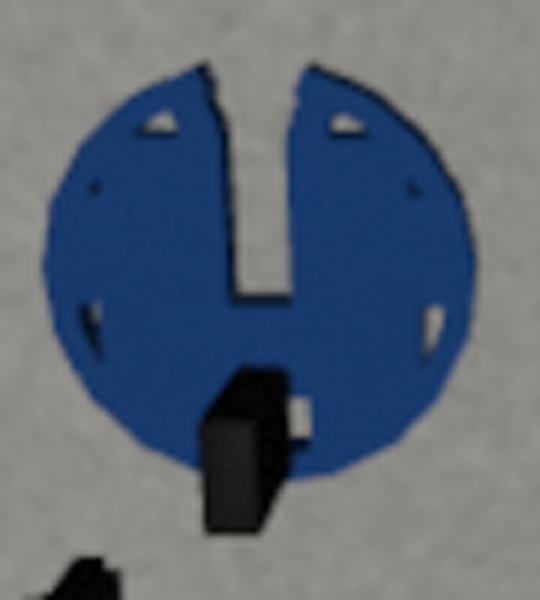

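View pics/w1b.png

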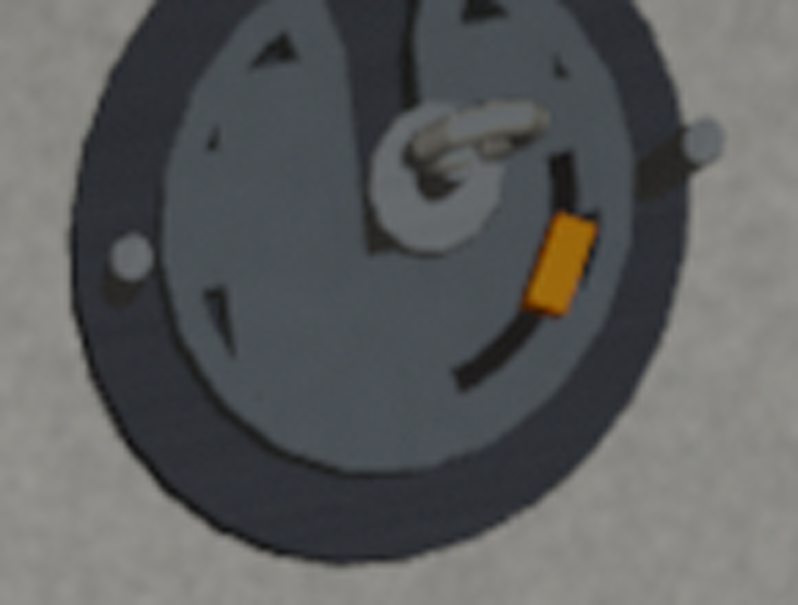

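```bash
python3 - <<'E'
from h import *
import pickle
W,s=pickle.load(open("w1.pkl","rb"))
a=lambda u,v:(180+(u-2.5)/6,145+(v-2.5)/6); b=lambda u,v:(285+(u-2.2)/5.5,(v-2.2)/5.5)
ang=lambda v:np.degrees(np.arctan2(v[1],v[0]))
m,e=onz(W,*a(258,68),12),onz(W,*a(262,297),12); f=onz(W,*a(231,478),52)
c=np.array([561.4,99.5]); print("slot",m,e,ang(m-e),"fin",f,ang(c-f[:2]),np.linalg.norm(c-f[:2]))
L,Rr=onz(W,*b(131,257),40),onz(W,*b(704,140),40); k=onz(W,*b(437,178),54)
print("posts",L,Rr,np.linalg.norm(L-Rr),(L+Rr)/2,"hx ang",ang(L-Rr)-90,"collar",k)
h=((L+Rr)/2)[:2]; o=np.array([605,-138.6]); print("key",np.linalg.norm(o-h),ang(o-h)%360, (ang(o-h)-(ang(L-Rr)+90))%360)
# key corners direction
q=[onz(W,*b(*p),32)[:2] for p in [(563,212),(598,220),(560,315),(527,305)]]
print(np.mean(q,0), ang(q[0]-q[3]),ang(q[1]-q[2]))
# pink fin?
E
```

```text
slot [597.45537366  75.82968374  12.        ] [557.13178121 101.31083492  12.        ] -32.289475576796335 fin [534.62290486 114.95990328  52.        ] -30.000224977292948 30.91959627092552
posts [646.09197455 -66.73519659  40.        ] [ 610.1173987  -166.35225065   40.        ] 105.91377420814469 [ 628.10468663 -116.54372362   40.        ] hx ang -19.856105175468272 collar [ 627.92253721 -116.65343208   54.        ]
key 31.942227096077737 223.6701192660446 63.52622444151285
[ 604.82264792 -138.56117977] -48.7141482544515 -49.12585549888863
```

```bash
python3 - <<'E'
from h import *
from cell import env
s=env.state(); plan(s,(534.8,115.2,250),-121.2,5,0.5)
E
```

```text
[30.4,-14.0,6.8,0.003,0.001,-0.001,0.5,30.4,-13.9,6.9,0.003,0.0,0.0,0.5,30.4,-13.9,7.0,0.003,0.0,0.0,0.5,30.4,-13.9,7.0,0.003,0.0,0.0,0.5,30.4,-13.8,7.0,0.003,0.0,0.0,0.5]
```

jog_arm(deltas=[30,-14,7,0.003,0,0,0.5,30,-14,7,0.003,0,0,0.5,30,-14,7,0.003,0,0,0.5,30,-14,7,0.003,0,0,0.5,30,-14,7,0.003,0,0,0.5,0,0,0,0,0,0,0.5])

```text
t: 3.82
eef_pos: [532.4, 120.2, 249.5]
tcp_rot: [2.68, 1.569, -1.0]
ft_force: [0.9, -0.3, -0.3]
opening: 0.506
```

```bash
python3 - <<'E'
from h import *
from cell import env,eyes
W=eyes.read_camera("wrist"); s=env.state(); show(s); plan(s,(534.8,115.2,207),-121.2,2,0.5)
cv2.imwrite("pics/w2.png",W["image"][:,:,::-1])
E
```

```text
t 3.88 pos [532.8 119.8 250.8] q [ 1.000e-01  5.890e-01  1.898e+00 -2.000e-03  6.520e-01  2.212e+00] F [ 0.2 -0.3  0.7] M [-0.05  0.22  0.04] op 0.501
 tx [ 0.0028 -0.0011 -1.    ] ty [-5.129e-01 -8.584e-01 -4.000e-04] tz [-0.8584  0.5129 -0.0029] ang ty -120.86
[21.9,1.5,-2.0,0.003,-0.003,0.0,0.5,21.9,1.4,-2.1,0.003,0.0,0.0,0.5]
```

View pics/w2.png

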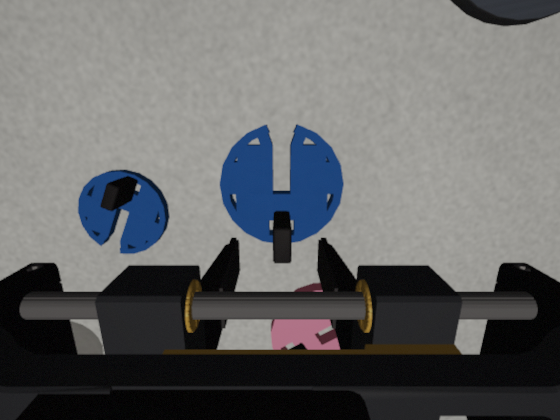

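jog_arm(deltas=[22,1.5,-2,0.003,-0.003,0,0.5,21,1.5,-2,0.003,0,0,0.5,0,0,0,0,0,0,0.5])

```text
t: 4.25
eef_pos: [535.5, 114.0, 211.7]
tcp_rot: [-2.467, 1.564, 0.13]
ft_force: [-0.0, 0.2, 0.5]
opening: 0.501
```

```bash
python3 - <<'E'
from h import *
from cell import env,eyes
s=env.state(); show(s); plan(s,(534.8,115.2,206),-121.2,1,0.5)
E
```

```text
t 4.25 pos [535.5 114.  211.7] q [0.089 0.654 1.916 0.    0.565 2.203] F [-0.   0.2  0.5] M [-0.03  0.19 -0.  ] op 0.501
 tx [ 6.4e-03  8.0e-04 -1.0e+00] ty [-0.5176 -0.8556 -0.004 ] tz [-0.8556  0.5176 -0.005 ] ang ty -121.17
[5.7,-0.7,1.2,0.0,-0.005,0.004,0.5]
```

jog_arm(deltas=[5.5,-0.7,1.2,0,-0.005,0.004,0.5,0,0,0,0,0,0,0.5])

```text
t: 4.5
eef_pos: [535.2, 114.9, 208.5]
tcp_rot: [-2.538, 1.568, 0.059]
ft_force: [0.1, -0.1, 0.5]
opening: 0.502
```

```bash
python3 - <<'E'
from h import *
from cell import env,eyes
s=env.state(); show(s); plan(s,(534.8,115.2,206),-121.2,1,0.5)
E
```

```text
t 4.5 pos [535.2 114.9 208.5] q [ 0.091  0.659  1.917 -0.     0.562  2.206] F [ 0.1 -0.1  0.5] M [-0.05  0.19 -0.02] op 0.502
 tx [ 2.8e-03  2.0e-04 -1.0e+00] ty [-0.5178 -0.8555 -0.0016] tz [-0.8555  0.5178 -0.0023] ang ty -121.18
[2.5,-0.1,0.5,0.0,-0.002,0.002,0.5]
```

jog_arm(deltas=[3.5,0,0.5,0,-0.002,0.002,0.5,0,0,0,0,0,0,0.1,0,0,0,0,0,0,0,0,0,0,0,0,0,0,0,0,0,0,0,0,0,0,0,0,0,0,0,0])

```text
t: 5.25
eef_pos: [534.9, 115.3, 205.9]
tcp_rot: [-2.859, 1.569, -0.261]
ft_force: [-0.4, 0.2, -0.3]
opening: 0.123
```

```bash
python3 - <<'E'
from h import *
from cell import env,eyes
s=env.state(); show(s)
E
```

```text
t 5.25 pos [534.9 115.3 205.9] q [ 9.200e-02  6.640e-01  1.918e+00 -1.000e-03  5.580e-01  2.207e+00] F [-0.4  0.2 -0.3] M [-0.04  0.23  0.03] op 0.123
 tx [ 1.5e-03 -4.0e-04 -1.0e+00] ty [-5.174e-01 -8.557e-01 -4.000e-04] tz [-0.8557  0.5174 -0.0015] ang ty -121.16
```

jog_arm(deltas=[-5,0,0,0,0,0,0,-10,0,0,0,0,0,0,-15,0,0,0,0,0,0,-20,0,0,0,0,0,0,-20,0,0,0,0,0,0,-20,0,0,0,0,0,0,-10,0,0,0,0,0,0,0,0,0,0,0,0,0])

```text
t: 6.25
eef_pos: [533.9, 115.3, 313.4]
tcp_rot: [-2.786, 1.569, -0.188]
ft_force: [-0.8, 0.3, -3.9]
opening: 0.125
```

```bash
python3 - <<'E'
from h import *
from cell import env,eyes
import pickle
W=eyes.read_camera("wrist"); S=eyes.read_camera("scene");T=eyes.read_camera("side"); s=env.state(); show(s)
pickle.dump((W,S,T,s),open("w3.pkl","wb"))
cv2.imwrite("pics/w3.png",W["image"][:,:,::-1])
a=cv2.resize(S["image"][130:250,240:400,::-1],None,fx=4,fy=4,interpolation=cv2.INTER_CUBIC)
b=cv2.resize(T["image"][180:300,200:360,::-1],None,fx=4,fy=4,interpolation=cv2.INTER_CUBIC)
cv2.imwrite("pics/s3.png",a); cv2.imwrite("pics/t3.png",b)
E
```

```text
t 6.4 pos [533.9 115.3 312. ] q [ 9.200e-02  4.960e-01  1.852e+00 -1.000e-03  7.940e-01  2.207e+00] F [-0.   0.6 -5. ] M [0.01 0.27 0.02] op 0.126
 tx [-6.e-04 -5.e-04 -1.e+00] ty [-5.175e-01 -8.557e-01  8.000e-04] tz [-8.557e-01  5.175e-01  3.000e-04] ang ty -121.17
```

View pics/w3.png

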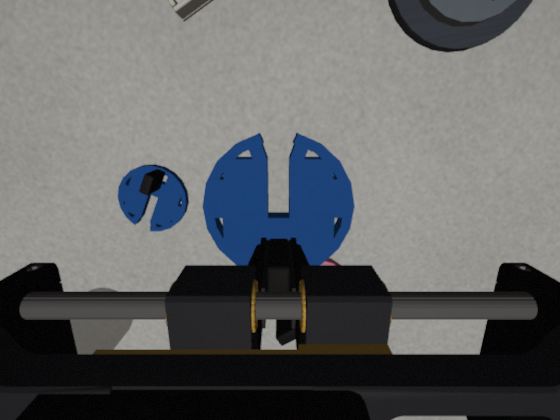

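View pics/s3.png

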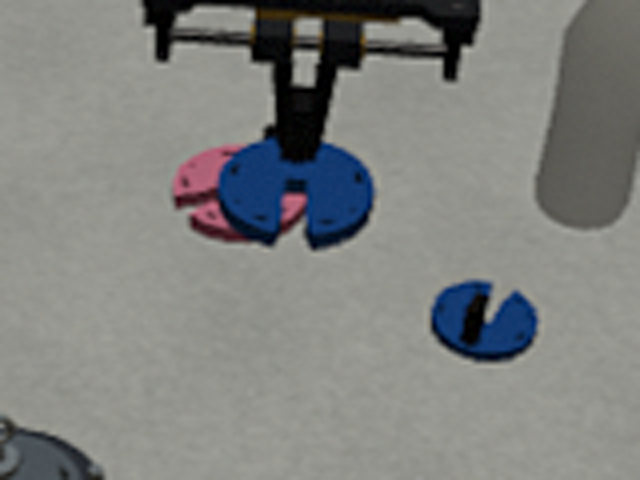

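View pics/t3.png

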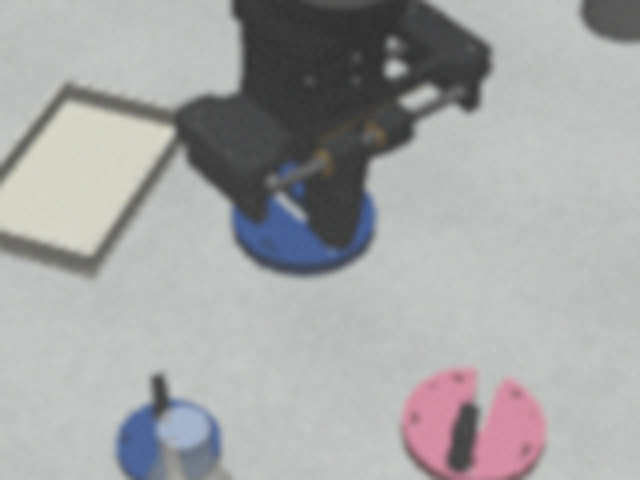

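```bash
cat >> h.py <<'E'
def disc(W,s,z0=205.9,dz=12,mouth=None,lo=(100,120,40)):
    """blue disc contour on plane of its top, in tool-yz coordinates"""
    zt=s["eef_pos"][2]-z0+dz; R=tool(s)
    m=cv2.inRange(cv2.cvtColor(W["image"],cv2.COLOR_RGB2HSV),lo,(130,255,255))
    cs,_=cv2.findContours(m,cv2.RETR_EXTERNAL,cv2.CHAIN_APPROX_NONE); c=max(cs,key=cv2.contourArea)[:,0].astype(float)
    P=np.array([onz(W,u,v,zt) for u,v in c]); return c,(P-s["eef_pos"])@R, P
E
python3 - <<'E'
from h import *
import pickle
from scipy.optimize import least_squares
W,S,T,s=pickle.load(open("w3.pkl","rb"))
c,L,P=disc(W,s); a,b=L[:,1],L[:,2]   # ty, tz
print("ty range",a.min(),a.max(),"tz range",b.min(),b.max())
# arc fit (exclude slot and gripper side)
for lim in (-15,-25,-35):
    k=(b<lim)&((np.abs(a)>12))
    f=least_squares(lambda q:np.hypot(a[k]-q[0],b[k]-q[1])-q[2],[0,-30,45],loss='soft_l1'); print(lim,f.x,np.abs(f.fun).max(),k.sum())
# slot edges
rows=[]
im=W["image"];hsv=cv2.cvtColor(im,cv2.COLOR_RGB2HSV);m=cv2.inRange(hsv,(100,120,40),(130,255,255))
for v in range(160,212,5):
    r=m[v]; us=np.where(r[240:320]==0)[0]+240; 
    p=[onz(W,u,v,s["eef_pos"][2]-193.9) for u in (us.min()-.5,us.max()+.5)]
    p=[(q-s["eef_pos"])@tool(s) for q in p]; print(v,us.min(),us.max(),np.round(p[0][1:],1),np.round(p[1][1:],1))
E
```

```text
ty range -45.51815525234585 45.17385570438365 tz range -73.58471386666183 7.879981990116411
-15 [ -0.18568775 -29.72831994  44.89067995] 0.6104289350929051 220
-25 [ -0.17417525 -29.77742286  44.86078259] 0.6005115196064423 189
-35 [ -0.16944393 -29.84870908  44.80710096] 0.6057595027775378 158
160 267 289 [ -6.8 -59. ] [  6.5 -59. ]
165 267 289 [ -6.8 -56.1] [  6.6 -56.1]
170 267 288 [ -6.8 -53.2] [  6.  -53.2]
175 267 288 [ -6.9 -50.2] [  6.  -50.2]
180 267 288 [ -6.9 -47.3] [  6.1 -47.2]
185 267 288 [ -6.9 -44.3] [  6.1 -44.2]
190 267 288 [ -7.  -41.2] [  6.1 -41.2]
195 268 288 [ -6.4 -38.2] [  6.1 -38.2]
200 268 288 [ -6.5 -35.1] [  6.2 -35.1]
205 268 288 [ -6.5 -32. ] [  6.2 -32. ]
210 268 288 [ -6.5 -28.9] [  6.2 -28.8]
```

```bash
python3 - <<'E'
from h import *
from cell import env,eyes
s=env.state()
h=np.array([628.1,-116.6]); a=np.radians(-19.9); d=np.array([np.cos(a),np.sin(a)])
p=h-(29.9+110)*d; print(p); plan(s,(*p,290),-109.9,7,0)
E
```

```text
[496.55369103 -68.98090093]
[3.2,25.3,-9.1,-0.028,0.0,-0.001,0.0,3.1,25.5,-8.3,-0.028,0.0,0.0,0.0,3.1,25.8,-7.6,-0.028,0.0,0.0,0.0,3.1,26.0,-6.9,-0.028,0.0,0.0,0.0,3.1,26.1,-6.2,-0.028,0.0,0.0,0.0,3.1,26.3,-5.4,-0.028,0.0,0.0,0.0,3.1,26.4,-4.7,-0.028,0.0,0.0,0.0]
```

jog_arm(deltas=[3,12,-4.5,-0.02,0,0,0,3,22,-8,-0.028,0,0,0,3,26,-8,-0.028,0,0,0,3,26,-7,-0.028,0,0,0,3,26,-6,-0.028,0,0,0,3,26,-5.5,-0.028,0,0,0,3,22,-5,-0.028,0,0,0,0,12,-3,0,0,0,0,0,0,0,0,0,0,0])

```text
t: 7.52
eef_pos: [499.8, -65.1, 284.2]
tcp_rot: [0.271, 1.559, 3.063]
ft_force: [-0.2, -0.1, -3.3]
opening: 0.124
```

```bash
python3 - <<'E'
from h import *
from cell import env,eyes
s=env.state();show(s); plan(s,(496.6,-69,240),-109.9,4,0)
E
```

```text
t 7.53 pos [499.8 -65.1 284.2] q [-0.26   0.493  1.974 -0.003  0.687  1.663] F [-0.2 -0.1 -3.3] M [0.02 0.26 0.01] op 0.124
 tx [-1.180e-02  9.000e-04 -9.999e-01] ty [-0.3427 -0.9395  0.0032] tz [-0.9394  0.3427  0.0114] ang ty -110.04
[11.1,1.2,0.3,-0.001,0.011,-0.003,0.0,11.1,1.2,0.4,-0.001,0.0,0.0,0.0,11.1,1.2,0.4,-0.001,0.0,0.0,0.0,11.1,1.2,0.4,-0.001,0.0,0.0,0.0]
```

jog_arm(deltas=[8,1.2,0.3,0,0.011,-0.003,0,11,1.2,0.4,0,0,0,0,11,1.2,0.4,0,0,0,0,8,1,0,0,0,0,0,0,0,0,0,0,0,0])

```text
t: 8.15
eef_pos: [497.1, -67.3, 242.8]
tcp_rot: [-0.118, 1.57, 2.676]
ft_force: [0.9, -0.5, -3.2]
opening: 0.123
```

```bash
python3 - <<'E'
from h import *
from cell import env,eyes
import pickle
W=eyes.read_camera("wrist");s=env.state();show(s); plan(s,(496.6,-69,240),-109.9,1,0)
pickle.dump((W,s),open("w4.pkl","wb"))
cv2.imwrite("pics/w4.png",W["image"][:,:,::-1])
E
```

```text
t 8.2 pos [497.1 -67.3 243.2] q [-0.266  0.56   2.011  0.     0.572  1.652] F [-1.2  0.5 -3.9] M [ 0.04  0.26 -0.04] op 0.129
 tx [-4.e-04  3.e-04 -1.e+00] ty [-3.414e-01 -9.399e-01 -2.000e-04] tz [-9.399e-01  3.414e-01  5.000e-04] ang ty -109.96
[3.2,1.7,-0.1,-0.001,0.0,0.0,0.0]
```

View pics/w4.png

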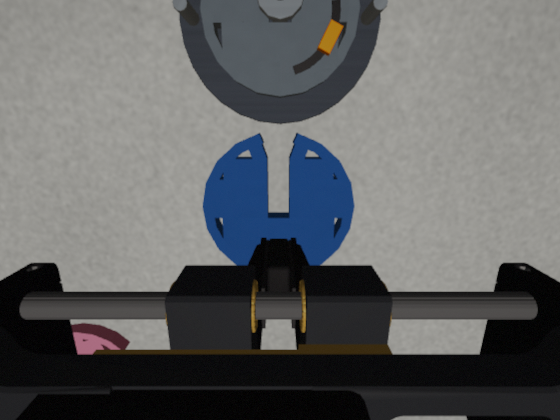

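```bash
python3 - <<'E'
from h import *
import pickle
W,s=pickle.load(open("w4.pkl","rb")); R=tool(s)
cv2.imwrite("pics/w4z.png",cv2.resize(W["image"][0:130,170:390,::-1],None,fx=3.6,fy=3.6,interpolation=cv2.INTER_CUBIC))
m=cv2.inRange(cv2.cvtColor(W["image"],cv2.COLOR_RGB2HSV),(8,150,100),(22,255,255))[:100]
k,l,st,c=cv2.connectedComponentsWithStats(m); i=1+st[1:,4].argmax(); p=onz(W,*c[i],32)
print("key",c[i],p,(p-s["eef_pos"])@R)
e=[onz(W,u,v,14) for u,v in ((181,40),(379,35),(279,123))]; print(e)
E
```

```text
key [330.2092511   36.17180617] [ 605.13543179 -138.44941929   32.        ] [ 211.10546419   30.00064564 -125.87996836]
[array([637.89334137, -55.08580441,  14.        ]), array([ 598.55004949, -171.0645689 ,   14.        ]), array([570.62705776, -95.20380472,  14.        ])]
```

View pics/w4z.png

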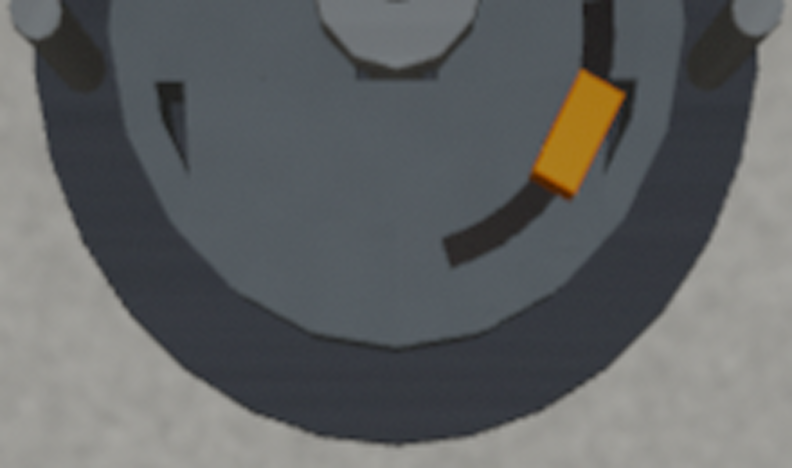

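```bash
python3 - <<'E'
from h import *
import pickle
W,s=pickle.load(open("w4.pkl","rb")); R=tool(s)
b=lambda u,v:(170+u/3.6-.36,v/3.6-.36)
L,Q=onz(W,*b(37,16),40),onz(W,*b(757,11),40); mid=(L+Q)/2
print(L,Q,np.linalg.norm(L-Q),mid,np.degrees(np.arctan2(*(L-Q)[[1,0]]))-90,(mid-s["eef_pos"])@R)
o=np.array([605.13,-138.45])-mid[:2];print(np.hypot(*o),np.degrees(np.arctan2(o[1],o[0]))%360)
h=np.array([628.1,-116.6]); a=np.radians(-19.9); d=np.array([np.cos(a),np.sin(a)])
plan(s,(*(h-(29.9+62)*d),240),-109.9,5,0)
E
```

```text
[645.26258833 -66.74852998  40.        ] [ 609.81398211 -165.87059339   40.        ] 105.27006762516399 [ 627.53828522 -116.30956168   40.        ] -19.6783602197994 [ 203.10414694    1.54082071 -139.37361219]
31.501273866907272 224.65551623191521
[0.6,0.3,-9.6,-0.0,0.0,0.0,0.0,0.6,0.3,-9.6,-0.0,0.0,0.0,0.0,0.6,0.3,-9.6,-0.0,0.0,0.0,0.0,0.6,0.3,-9.6,-0.0,0.0,0.0,0.0,0.6,0.3,-9.6,-0.0,0.0,0.0,0.0]
```

jog_arm(deltas=[2,1.2,-5,0,0,0,0,1.5,0.6,-10,0,0,0,0,0,0,-12,0,0,0,0,0,0,-12,0,0,0,0,0,0,-8,0,0,0,0,0,0,0,0,0,0,0])

```text
t: 8.95
eef_pos: [544.7, -86.7, 240.3]
tcp_rot: [-2.983, 1.569, -0.19]
ft_force: [-0.4, -0.0, -3.6]
opening: 0.127
```

```bash
cat > look.py <<'E'
from h import *
from cell import env,eyes
import pickle,sys
n=sys.argv[1]; W=eyes.read_camera("wrist");s=env.state();show(s)
pickle.dump((W,s),open(n+".pkl","wb")); cv2.imwrite(f"pics/{n}.png",W["image"][:,:,::-1])
h=np.array([627.9,-116.5]);R=tool(s)
p=s["eef_pos"]+R@np.array([0,-0.2,-29.9]); a=np.radians(-19.8);X=np.array([np.cos(a),np.sin(a)]);Y=np.array([-X[1],X[0]])
print("weight axis in hanger xy",np.round([(p[:2]-h)@X,(p[:2]-h)@Y],2),"underside",round(s["eef_pos"][2]-205.9,2),"turn",round(wrap(np.degrees(np.arctan2(R[1,1],R[0,1]))+109.8),2))
E
python3 look.py w5
```

```text
t 9.0 pos [544.4 -86.6 240.2] q [-0.278  0.61   1.892  0.     0.638  1.642] F [-0.7  0.1 -4.3] M [-0.01  0.25 -0.05] op 0.126
 tx [ 1.7e-03 -3.0e-04 -1.0e+00] ty [-3.416e-01 -9.398e-01 -3.000e-04] tz [-0.9398  0.3416 -0.0017] ang ty -109.97
weight axis in hanger xy [-5.883e+01 -5.000e-02] underside 34.35 turn -0.17
```

View pics/w5.png

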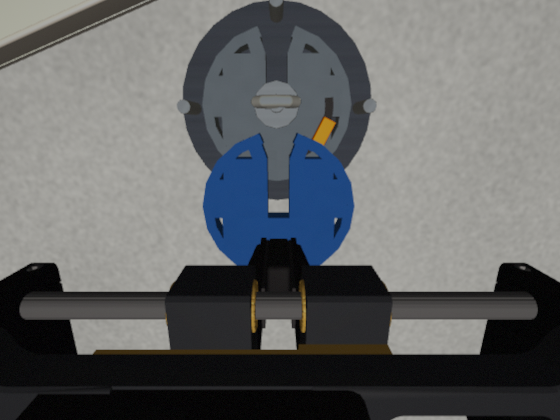

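jog_arm(deltas=[0,0,-4,0,0,0,0,0,0,-6,0,0,0,0,0,0,-6,0,0,0,0,0,0,-4,0,0,0,0,0,0,0,0,0,0,0])

```text
t: 9.62
eef_pos: [564.1, -93.7, 240.3]
tcp_rot: [-2.938, 1.57, -0.145]
ft_force: [-0.1, 0.5, -4.3]
opening: 0.124
```

```bash
python3 look.py w6
```

```text
t 9.68 pos [563.9 -93.6 240.3] q [-0.28   0.63   1.84   0.     0.67   1.639] F [ 0.7 -0.  -4.8] M [-0.05  0.27 -0.03] op 0.122
 tx [ 1.e-03 -1.e-04 -1.e+00] ty [-3.414e-01 -9.399e-01 -3.000e-04] tz [-0.9399  0.3414 -0.001 ] ang ty -109.96
weight axis in hanger xy [-3.803e+01 -1.000e-02] underside 34.39 turn -0.16
```

View pics/w6.png

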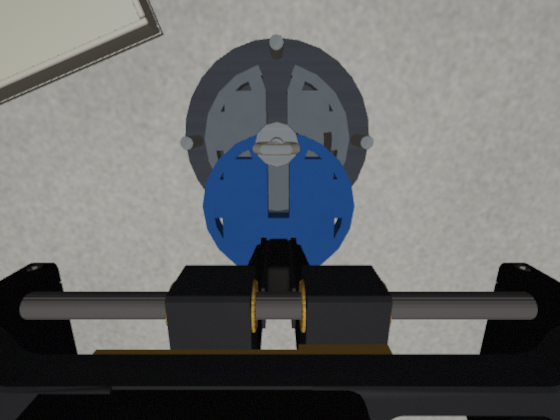

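```bash
python3 - <<'E'
from h import *
import pickle
for n in ("w5","w6"):
    W,s=pickle.load(open(n+".pkl","rb"));R=tool(s)
    X,Y,w,h=170,30 if n=="w6" else 0,220,140
    cv2.imwrite(f"pics/{n}z.png",cv2.resize(W["image"][Y:Y+h,X:X+w,::-1],None,fx=3.6,fy=3.6,interpolation=cv2.INTER_CUBIC))
E
```

```text
(no output)
```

View pics/w6z.png

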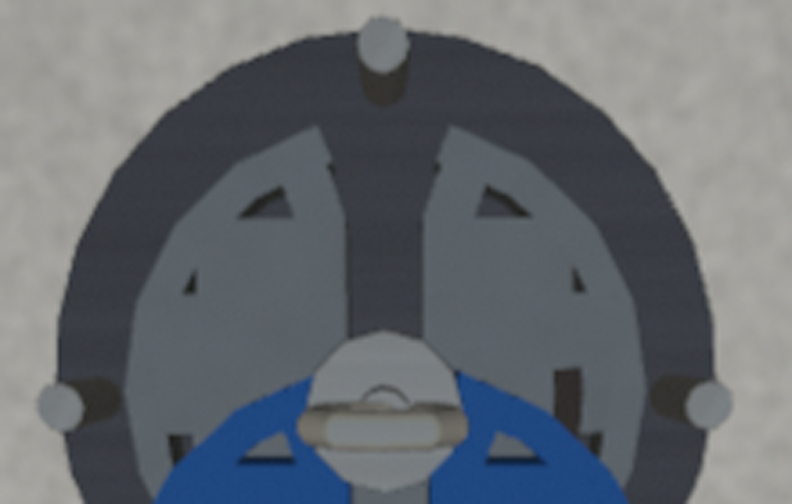

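```bash
python3 - <<'E'
from h import *
import pickle
W,s=pickle.load(open("w6.pkl","rb"));R=tool(s)
b=lambda u,v:(170+u/3.6-.36,30+v/3.6-.36)
g=lambda p,z:(onz(W,*b(*p),z)-s["eef_pos"])@R
L,Q,P=g((60,406),40),g((709,405),40),g((383,46),40)
print(L,Q,(L+Q)/2,P, "collar",g((385.5,411),54), "post3-mid",(P-(L+Q)/2))
print((L+Q)/2@np.eye(3), onz(W,*b(384.5,405.5),40))
c,Ld,_=disc(W,s); a,bb=Ld[:,1],Ld[:,2]; k=(abs(a)>20)&(bb<-5)
from scipy.optimize import least_squares
print(least_squares(lambda q:np.hypot(a[k]-q[0],bb[k]-q[1])-q[2],[0,-30,45],loss='soft_l1').x)
E
```

```text
[200.37109192 -53.22899107 -68.42116231] [200.34311623  52.26977876 -68.40692454] [200.35710407  -0.47960616 -68.41404343] [ 200.4076469    -0.5500598  -120.84661255] collar [186.35714706  -0.28420379 -68.51965776] post3-mid [ 5.05428319e-02 -7.04536440e-02 -5.24325691e+01]
[200.35710407  -0.47960616 -68.41404343] [ 628.61687707 -116.52107736   40.        ]
[  0.33811059 -30.20657003  44.61042371]
```

jog_arm(deltas=[0.3,-0.3,-4,0,-0.001,0,0,0,0,-6,0,0,0,0,0,0,-6,0,0,0,0,0,0,-6,0,0,0,0,0,0,-5,0,0,0,0,0,0,-2,0,0,0,0,0,0,0,0,0,0,0])

```text
t: 10.55
eef_pos: [593.2, -103.9, 239.8]
tcp_rot: [-0.52, 1.57, 2.273]
ft_force: [0.4, -0.3, -3.5]
opening: 0.129
```

```bash
python3 look.py w7
```

```text
t 10.6 pos [ 593.1 -103.9  239.8] q [-0.283  0.662  1.762  0.     0.718  1.636] F [-0.7 -0.5 -4.5] M [-0.    0.25 -0.05] op 0.127
 tx [-4.e-04  4.e-04 -1.e+00] ty [-3.414e-01 -9.399e-01 -2.000e-04] tz [-9.399e-01  3.414e-01  5.000e-04] ang ty -109.96
weight axis in hanger xy [-7.09  0.19] underside 33.88 turn -0.16
```

View pics/w7.png

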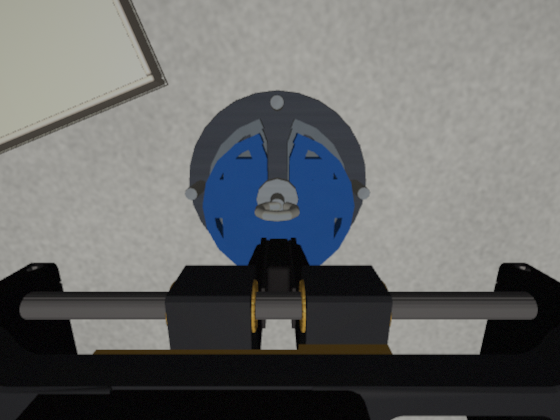

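jog_arm(deltas=[0,0,-3,0,0,0,0,0,0,-2.5,0,0,0,0,0,0,-1,0,0,0,0,0,0,0,0,0,0,0])

```text
t: 11.1
eef_pos: [599.5, -106.2, 239.9]
tcp_rot: [-0.369, 1.57, 2.424]
ft_force: [-0.2, -0.0, -4.4]
opening: 0.126
```

```bash
python3 look.py w8
```

```text
t 11.15 pos [ 599.4 -106.1  239.8] q [-0.284  0.669  1.745  0.     0.729  1.635] F [-0.6 -0.  -4.3] M [ 0.02  0.25 -0.01] op 0.124
 tx [-6.e-04  4.e-04 -1.e+00] ty [-3.413e-01 -9.399e-01 -2.000e-04] tz [-9.399e-01  3.413e-01  7.000e-04] ang ty -109.96
weight axis in hanger xy [-0.38  0.22] underside 33.93 turn -0.16
```

View pics/w8.png

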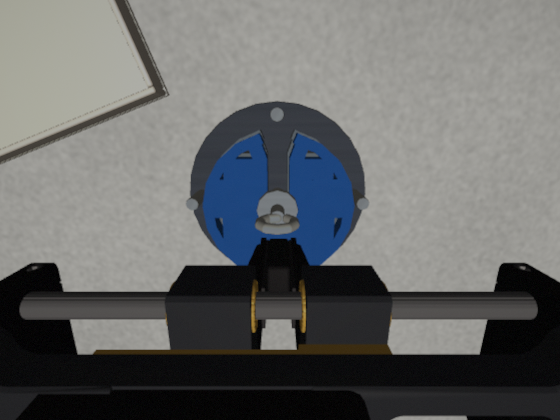

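```bash
python3 - <<'E'
from h import *
import pickle
W,s=pickle.load(open("w8.pkl","rb"));R=tool(s)
cv2.imwrite("pics/w8z.png",cv2.resize(W["image"][95:235,170:390,::-1],None,fx=3.6,fy=3.6,interpolation=cv2.INTER_CUBIC))
E
```

```text
(no output)
```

View pics/w8z.png

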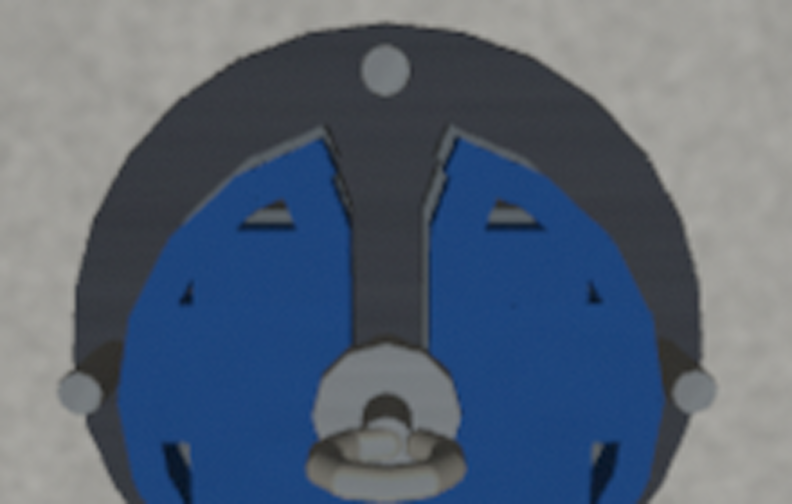

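jog_arm(deltas=[0,0,-0.5,0,0,0,0,0,0,0,0,0,0,0])

```text
t: 11.4
eef_pos: [599.9, -106.3, 239.9]
tcp_rot: [-0.279, 1.57, 2.514]
ft_force: [0.8, -0.5, -3.6]
opening: 0.127
```

jog_arm(deltas=[0,0,-0.5,0,0,0,0,0,0,0,0,0,0,0])

```text
t: 11.65
eef_pos: [600.4, -106.5, 239.9]
tcp_rot: [-0.333, 1.57, 2.46]
ft_force: [-0.2, -0.8, -4.3]
opening: 0.126
```

```bash
python3 - <<'E'
from h import *
import pickle
W,s=pickle.load(open("w8.pkl","rb"));R=tool(s)
b=lambda u,v:(170+u/3.6-.36,95+v/3.6-.36)
g=lambda p,z:(onz(W,*b(*p),z)-s["eef_pos"])@R
L,Q,P=g((79,392),40),g((693,391),40),g((385.5,71),40)
print((L+Q)/2,P,"collar",g((387,417),54),"slot y",g((352,300),46),g((428,300),46))
E
```

```text
[199.8101362   -0.34926225 -31.36787947] [199.77144377  -0.29551708 -83.84461271] collar [ 1.85810400e+02 -1.64863658e-01 -3.09540766e+01] slot y [193.79871903  -5.80201048 -48.35265565] [193.79624315   6.50209429 -48.33078046]
```

jog_arm(deltas=[0,0,-0.5,0,0,0,0,0,0,0,0,0,0,0])

```text
t: 11.9
eef_pos: [600.9, -106.6, 239.9]
tcp_rot: [-0.313, 1.57, 2.481]
ft_force: [0.2, 0.4, -3.1]
opening: 0.125
```

jog_arm(deltas=[0,0,-0.4,0,0,0,0,0,0,0,0,0,0,0])

```text
t: 12.15
eef_pos: [601.3, -106.8, 239.9]
tcp_rot: [-0.255, 1.57, 2.538]
ft_force: [0.3, -0.6, -3.3]
opening: 0.126
```

jog_arm(deltas=[0,0,-0.4,0,0,0,0,0,0,0,0,0,0,0])

```text
t: 12.4
eef_pos: [601.5, -106.9, 239.8]
tcp_rot: [-0.123, 1.569, 2.671]
ft_force: [-0.4, 0.5, -3.0]
opening: 0.124
```

jog_arm(deltas=[0,0,-0.4,0,0,0,0,0,0,0,0,0,0,0])

```text
t: 12.65
eef_pos: [601.7, -106.9, 239.7]
tcp_rot: [-0.065, 1.568, 2.728]
ft_force: [-0.4, -0.3, -3.1]
opening: 0.129
```

```bash
python3 look.py w9
```

```text
t 12.7 pos [ 601.7 -106.9  239.8] q [-0.284  0.672  1.738  0.     0.734  1.635] F [-1.9  0.2 -2.6] M [ 0.11  0.51 -0.01] op 0.127
 tx [-2.1e-03  9.0e-04 -1.0e+00] ty [-3.412e-01 -9.400e-01 -1.000e-04] tz [-0.94    0.3412  0.0023] ang ty -109.95
weight axis in hanger xy [2.02 0.26] underside 33.86 turn -0.15
```

```bash
cat > t.py <<'E'
# python3 t.py targetturn underside nrows : plan orbit about hanger axis
from h import *
from cell import env
import sys
X=np.array([np.cos(np.radians(-19.8)),np.sin(np.radians(-19.8))]); Y=np.array([-X[1],X[0]])
H=np.array([601.45,-106.85])+29.4*X+0.2*Y   # contact pose minus .5
def axis(s):
    p=s["eef_pos"]+tool(s)@np.array([0,-0.2,-29.9]); return p
if __name__=="__main__":
    s=env.state(); show(s); R=tool(s); p=axis(s); cur=wrap(np.degrees(np.arctan2(R[1,1],R[0,1]))+109.8)
    print("H",H,"axis err hx,hy",np.round([(p[:2]-H)@X,(p[:2]-H)@Y],2),"under",round(s["eef_pos"][2]-205.9,2),"turn",round(cur,2))
    if len(sys.argv)>1:
        tg,u,n=float(sys.argv[1]),float(sys.argv[2]),int(sys.argv[3]); c=np.array([0,-0.2,-29.9]); pos=s["eef_pos"]; Rc=R;out=[]
        Pc=p
        for i in range(n):
            f=(i+1)/n; Rt=yawR(-109.8+cur+(tg-cur)*f); ax=p+(np.array([*H,u+205.9])-p)*f
            ax[2]=s["eef_pos"][2]+(u+205.9-s["eef_pos"][2])*f
            q=ax-Rt@c; q[2]=ax[2]
            out.append([*np.round(Rc.T@(q-pos),2),*np.round(Rn.from_matrix(Rc.T@Rt).as_rotvec(),4),0]); pos=q;Rc=Rt
        for r in out: print([float(v) for v in r])
E
python3 t.py 20 33.5 5
```

```text
t 12.7 pos [ 601.7 -106.9  239.8] q [-0.284  0.672  1.738  0.     0.734  1.635] F [-1.9  0.2 -2.6] M [ 0.11  0.51 -0.01] op 0.127
 tx [-2.1e-03  9.0e-04 -1.0e+00] ty [-3.412e-01 -9.400e-01 -1.000e-04] tz [-0.94    0.3412  0.0023] ang ty -109.95
H [ 629.17964219 -116.6207187 ] axis err hx,hy [ 0.77 -0.06] under 33.86 turn -0.15
[0.07, 2.09, 0.07, -0.0703, 0.0023, 0.0002, 0.0]
[0.07, 2.08, 0.07, -0.0703, 0.0, 0.0, 0.0]
[0.07, 2.07, 0.06, -0.0703, 0.0, 0.0, 0.0]
[0.07, 2.06, 0.06, -0.0703, 0.0, 0.0, 0.0]
[0.07, 2.05, 0.06, -0.0703, 0.0, 0.0, 0.0]
```

Contact with the stem was felt; back off slightly, then start turning.

jog_arm(deltas=[0,0,0.7,0,0.002,0,0,0,2.1,-0.1,-0.07,0,0,0,0,2.1,-0.1,-0.07,0,0,0,0,2.1,-0.1,-0.07,0,0,0,0,0,0,0,0,0,0])

```text
t: 13.32
eef_pos: [599.7, -112.9, 239.7]
tcp_rot: [-3.138, 1.57, -0.128]
ft_force: [-1.1, 0.2, -3.0]
opening: 0.121
```

```bash
python3 t.py 30 33.7 5
```

```text
t 13.32 pos [ 599.7 -112.9  239.7] q [-0.294  0.67   1.741  0.     0.729  1.409] F [-1.1  0.2 -3. ] M [0.01 0.44 0.02] op 0.121
 tx [ 1.2e-03 -2.0e-04 -1.0e+00] ty [-0.1321 -0.9912 -0.    ] tz [-0.9912  0.1321 -0.0012] ang ty -97.59
H [ 629.17964219 -116.6207187 ] axis err hx,hy [0.2  0.02] under 33.83 turn 12.21
[0.03, 1.85, -0.03, -0.0621, -0.0012, -0.0, 0.0]
[0.03, 1.85, -0.03, -0.0621, 0.0, 0.0, 0.0]
[0.03, 1.85, -0.03, -0.0621, 0.0, 0.0, 0.0]
[0.03, 1.84, -0.03, -0.0621, 0.0, 0.0, 0.0]
[0.03, 1.84, -0.03, -0.0621, 0.0, 0.0, 0.0]
```

jog_arm(deltas=[0,0,0.4,0,-0.001,0,0,0,2.1,-0.1,-0.07,0,0,0,0,2.1,-0.1,-0.07,0,0,0,0,2.1,-0.1,-0.07,0,0,0,0,2.1,-0.1,-0.07,0,0,0,0,0,0,0,0,0,0])

```text
t: 14.08
eef_pos: [599.9, -121.2, 240.0]
tcp_rot: [2.674, 1.568, -0.319]
ft_force: [0.4, -0.7, -3.9]
opening: 0.125
```

```bash
python3 t.py 50 33.7 5
```

```text
t 14.07 pos [ 599.9 -121.2  240. ] q [-0.307  0.672  1.737 -0.     0.731  1.116] F [ 0.4 -0.7 -3.9] M [-0.11  0.24 -0.02] op 0.125
 tx [ 2.3e-03 -8.0e-04 -1.0e+00] ty [ 0.1475 -0.9891  0.0011] tz [-0.9891 -0.1475 -0.0022] ang ty -81.52
H [ 629.17964219 -116.6207187 ] axis err hx,hy [0.2  0.13] under 34.09 turn 28.28
[0.08, 2.27, -0.05, -0.0758, -0.0022, -0.0012, 0.0]
[0.08, 2.26, -0.05, -0.0758, 0.0, 0.0, 0.0]
[0.08, 2.26, -0.05, -0.0758, 0.0, 0.0, 0.0]
[0.08, 2.26, -0.05, -0.0758, 0.0, 0.0, 0.0]
[0.08, 2.25, -0.05, -0.0758, 0.0, 0.0, 0.0]
```

jog_arm(deltas=[0,0,0.2,0,-0.002,-0.001,0,0,2.2,-0.1,-0.075,0,0,0,0,2.2,-0.1,-0.075,0,0,0,0,2.2,-0.1,-0.075,0,0,0,0,2.2,-0.1,-0.075,0,0,0,0,2.2,-0.1,-0.075,0,0,0,0,0,0,0,0,0,0])

```text
t: 14.95
eef_pos: [603.6, -131.1, 240.2]
tcp_rot: [2.183, 1.57, -0.435]
ft_force: [-0.8, -0.5, -4.2]
opening: 0.128
```

```bash
python3 t.py 57 33.7 2; python3 look.py w10
```

```text
t 14.95 pos [ 603.6 -131.1  240.2] q [-0.321  0.678  1.721 -0.     0.742  0.727] F [-0.8 -0.5 -4.2] M [-0.07  0.18 -0.03] op 0.128
 tx [ 8.e-04 -4.e-04 -1.e+00] ty [ 4.994e-01 -8.664e-01  7.000e-04] tz [-8.664e-01 -4.994e-01 -5.000e-04] ang ty -60.04
H [ 629.17964219 -116.6207187 ] axis err hx,hy [0.01 0.65] under 34.28 turn 49.76
[0.29, 2.09, 0.18, -0.0632, -0.0005, -0.0008, 0.0]
[0.29, 2.08, 0.19, -0.0632, 0.0, 0.0, 0.0]
t 15.0 pos [ 603.6 -131.   240.2] q [-0.321  0.678  1.721 -0.     0.742  0.728] F [-0.1 -0.7 -3.1] M [-0.11  0.24 -0.02] op 0.122
 tx [ 7.e-04 -3.e-04 -1.e+00] ty [ 4.987e-01 -8.668e-01  6.000e-04] tz [-8.668e-01 -4.987e-01 -4.000e-04] ang ty -60.09
weight axis in hanger xy [1.19 1.01] underside 34.26 turn 49.71
```

View pics/w10.png

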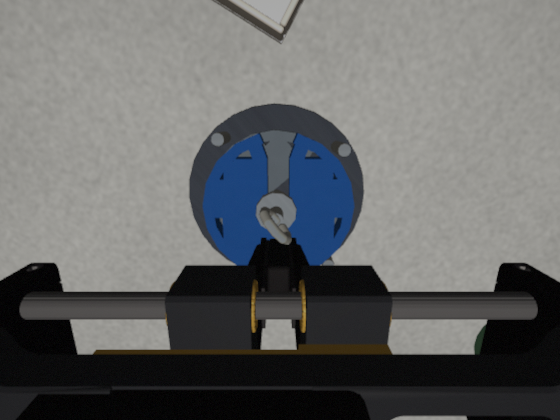

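jog_arm(deltas=[0.3,2.1,0.2,-0.063,0,-0.001,0,0.3,2.1,0.2,-0.063,0,0,0,0.5,0,0,0,0,0,0,0,0,0,0,0,0,0])

```text
t: 15.5
eef_pos: [605.3, -134.3, 239.0]
tcp_rot: [-2.233, 1.57, 1.55]
ft_force: [-0.0, -0.4, -2.7]
opening: 0.123
```

```bash
python3 t.py 58 32.5 1
```

```text
t 15.5 pos [ 605.3 -134.3  239. ] q [-3.250e-01  6.820e-01  1.715e+00  1.000e-03  7.450e-01  6.030e-01] F [-0.  -0.4 -2.7] M [-0.14  0.23 -0.01] op 0.123
 tx [ 0.e+00  6.e-04 -1.e+00] ty [ 5.987e-01 -8.010e-01 -5.000e-04] tz [-8.010e-01 -5.987e-01 -4.000e-04] ang ty -53.22
H [ 629.17964219 -116.6207187 ] axis err hx,hy [-0.15  0.3 ] under 33.13 turn 56.58
[0.63, 1.04, 0.16, -0.0248, -0.0004, 0.0005, 0.0]
```

jog_arm(deltas=[0.5,0.3,0,0,0,0,0,0.4,0,0,0,0,0,0,0,0,0,0,0,0,0])

```text
t: 15.88
eef_pos: [605.4, -134.4, 238.0]
tcp_rot: [-1.964, 1.57, 1.817]
ft_force: [0.2, -0.1, -4.5]
opening: 0.123
```

jog_arm(deltas=[0.4,0,0,0,0,0,0,0,0,0,0,0,0,0])

```text
t: 16.12
eef_pos: [605.4, -134.4, 237.7]
tcp_rot: [-2.143, 1.57, 1.638]
ft_force: [-0.9, 0.2, -2.9]
opening: 0.127
```

jog_arm(deltas=[0.4,0,0,0,0,0,0,0,0,0,0,0,0,0])

```text
t: 16.38
eef_pos: [605.4, -134.4, 237.6]
tcp_rot: [-2.507, 1.57, 1.274]
ft_force: [-0.1, 1.2, -2.2]
opening: 0.125
```

jog_arm(deltas=[0.4,0,0,0,0,0,0,0,0,0,0,0,0,0])

```text
t: 16.62
eef_pos: [605.4, -134.4, 237.4]
tcp_rot: [-2.792, 1.57, 0.989]
ft_force: [-0.5, -0.5, -1.7]
opening: 0.126
```

```bash
python3 t.py 58 32.5 1
```

```text
t 16.62 pos [ 605.4 -134.4  237.4] q [-3.250e-01  6.840e-01  1.716e+00  1.000e-03  7.410e-01  6.060e-01] F [-0.5 -0.5 -1.7] M [-0.12  0.37  0.03] op 0.126
 tx [ 3.e-04  5.e-04 -1.e+00] ty [ 5.967e-01 -8.024e-01 -2.000e-04] tz [-8.024e-01 -5.967e-01 -5.000e-04] ang ty -53.36
H [ 629.17964219 -116.6207187 ] axis err hx,hy [0.02 0.3 ] under 31.49 turn 56.44
[-1.01, 0.96, 0.24, -0.0273, -0.0006, 0.0002, 0.0]
```

jog_arm(deltas=[0.1,0.55,0.1,-0.02,0,0,0,0.2,0.55,0,-0.02,0,0,0,0.2,0,0,0,0,0,0])

```text
t: 17.0
eef_pos: [606.1, -135.4, 236.4]
tcp_rot: [-2.531, 1.57, 1.293]
ft_force: [-0.1, 0.6, -3.2]
opening: 0.125
```

```bash
python3 t.py 61 31.5 1
```

```text
t 17.0 pos [ 606.1 -135.4  236.4] q [-3.260e-01  6.860e-01  1.714e+00  1.000e-03  7.410e-01  5.620e-01] F [-0.1  0.6 -3.2] M [-0.08  0.18 -0.02] op 0.125
 tx [ 2.e-04  6.e-04 -1.e+00] ty [ 6.306e-01 -7.761e-01 -4.000e-04] tz [-7.761e-01 -6.306e-01 -5.000e-04] ang ty -50.9
H [ 629.17964219 -116.6207187 ] axis err hx,hy [-0.1  0.2] under 30.55 turn 58.9
[-0.95, 1.29, 0.09, -0.0367, -0.0005, 0.0004, 0.0]
```

jog_arm(deltas=[0.4,0,0,0,0,0,0,0,0,0,0,0,0,0])

```text
t: 17.25
eef_pos: [606.1, -135.5, 235.8]
tcp_rot: [-2.171, 1.57, 1.653]
ft_force: [0.2, -0.3, -3.5]
opening: 0.123
```

jog_arm(deltas=[0.4,0.2,0,-0.005,0,0,0,0,0,0,0,0,0,0])

```text
t: 17.5
eef_pos: [606.2, -135.6, 235.3]
tcp_rot: [-2.072, 1.57, 1.757]
ft_force: [-0.5, 0.3, -2.8]
opening: 0.127
```

```bash
python3 t.py 61 31.5 1
```

```text
t 17.5 pos [ 606.2 -135.6  235.3] q [-3.260e-01  6.880e-01  1.714e+00  1.000e-03  7.390e-01  5.560e-01] F [-0.5  0.3 -2.8] M [-0.09  0.21  0.02] op 0.127
 tx [-1.e-04  7.e-04 -1.e+00] ty [ 6.345e-01 -7.729e-01 -6.000e-04] tz [-7.729e-01 -6.345e-01 -4.000e-04] ang ty -50.62
H [ 629.17964219 -116.6207187 ] axis err hx,hy [-0.06  0.14] under 29.43 turn 59.18
[-2.07, 1.06, 0.07, -0.0317, -0.0004, 0.0006, 0.0]
```

jog_arm(deltas=[0.3,0.5,0,-0.015,0,0,0,0.3,0.1,0,-0.004,0,0,0,0,0,0,0,0,0,0])

```text
t: 17.88
eef_pos: [606.6, -136.1, 234.7]
tcp_rot: [-2.049, 1.57, 1.801]
ft_force: [0.6, -0.2, -4.1]
opening: 0.127
```

```bash
python3 t.py 61 31.5 1
```

```text
t 17.88 pos [ 606.6 -136.1  234.7] q [-3.270e-01  6.900e-01  1.713e+00  1.000e-03  7.390e-01  5.350e-01] F [ 0.6 -0.2 -4.1] M [-0.13  0.26  0.02] op 0.127
 tx [-2.e-04  7.e-04 -1.e+00] ty [ 6.502e-01 -7.597e-01 -7.000e-04] tz [-7.597e-01 -6.502e-01 -3.000e-04] ang ty -49.44
H [ 629.17964219 -116.6207187 ] axis err hx,hy [-0.06  0.14] under 28.82 turn 60.36
[-2.68, 0.45, 0.09, -0.0112, -0.0004, 0.0007, 0.0]
```

Free on all sides inside the window; lower the rest gently.

jog_arm(deltas=[0.5,0.1,0,-0.004,0,0.001,0,0.5,0,0,0,0,0,0,0,0,0,0,0,0,0])

```text
t: 18.25
eef_pos: [606.6, -136.0, 233.6]
tcp_rot: [3.077, 1.571, 0.648]
ft_force: [0.3, 0.7, -4.1]
opening: 0.126
```

jog_arm(deltas=[0.5,0,0,0,0,0,0,0.3,0,0,0,0,0,0,0,0,0,0,0,0,0])

```text
t: 18.62
eef_pos: [606.6, -136.0, 232.7]
tcp_rot: [3.072, 1.571, 0.643]
ft_force: [-0.2, 0.3, -3.3]
opening: 0.121
```

jog_arm(deltas=[0.4,0,0,0,0,0,0,0,0,0,0,0,0,0])

```text
t: 18.88
eef_pos: [606.6, -136.1, 232.4]
tcp_rot: [2.842, 1.571, 0.413]
ft_force: [0.2, 0.9, -4.4]
opening: 0.127
```

```bash
python3 t.py
```

```text
t 18.88 pos [ 606.6 -136.1  232.4] q [-0.327  0.693  1.715  0.     0.734  0.532] F [ 0.2  0.9 -4.4] M [-0.07  0.26  0.01] op 0.127
 tx [ 2.e-04  1.e-04 -1.e+00] ty [ 6.534e-01 -7.570e-01  1.000e-04] tz [-7.570e-01 -6.534e-01 -2.000e-04] ang ty -49.2
H [ 629.17964219 -116.6207187 ] axis err hx,hy [-0.17  0.21] under 26.45 turn 60.6
```

jog_arm(deltas=[0.4,0,0,0,0,0,0,0,0,0,0,0,0,0])

```text
t: 19.12
eef_pos: [606.6, -136.1, 232.0]
tcp_rot: [2.64, 1.57, 0.21]
ft_force: [-0.8, -0.5, -2.6]
opening: 0.123
```

jog_arm(deltas=[0.4,0,0,0,0,0,0,0,0,0,0,0,0,0])

```text
t: 19.38
eef_pos: [606.5, -136.1, 232.0]
tcp_rot: [2.487, 1.57, 0.058]
ft_force: [-1.1, 1.7, -2.9]
opening: 0.124
```

```bash
python3 t.py
```

```text
t 19.38 pos [ 606.5 -136.1  232. ] q [-0.327  0.693  1.715  0.     0.733  0.532] F [-1.1  1.7 -2.9] M [0.08 0.27 0.14] op 0.124
 tx [ 5.e-04  0.e+00 -1.e+00] ty [ 6.534e-01 -7.570e-01  3.000e-04] tz [-7.570e-01 -6.534e-01 -4.000e-04] ang ty -49.2
H [ 629.17964219 -116.6207187 ] axis err hx,hy [-0.21  0.2 ] under 26.08 turn 60.6
```

jog_arm(deltas=[0,0,0,0,0,0,0.25,0,0,0,0,0,0,0.3,0,0,0,0,0,0,0.3,0,0,0,0,0,0,0.3])

```text
t: 19.88
eef_pos: [607.0, -136.3, 232.6]
tcp_rot: [2.147, 1.568, -0.283]
ft_force: [0.5, -0.8, -0.1]
opening: 0.3
```

```bash
python3 t.py; python3 look.py w11
```

```text
t 19.88 pos [ 607.  -136.3  232.6] q [-0.327  0.693  1.714  0.     0.732  0.532] F [ 0.5 -0.8 -0.1] M [-0.04  0.1   0.  ] op 0.3
 tx [ 3.e-03 -9.e-04 -1.e+00] ty [ 0.6533 -0.7571  0.0026] tz [-0.7571 -0.6533 -0.0017] ang ty -49.21
H [ 629.17964219 -116.6207187 ] axis err hx,hy [0.34 0.12] under 26.68 turn 60.59
t 19.93 pos [ 607.  -136.3  232.5] q [-0.327  0.693  1.714  0.     0.732  0.532] F [-0.3  0.1  1. ] M [-0.13  0.13 -0.01] op 0.299
 tx [ 2.9e-03 -8.0e-04 -1.0e+00] ty [ 0.6533 -0.7571  0.0025] tz [-0.7571 -0.6533 -0.0016] ang ty -49.21
weight axis in hanger xy [1.59 0.45] underside 26.64 turn 60.59
```

View pics/w11.png

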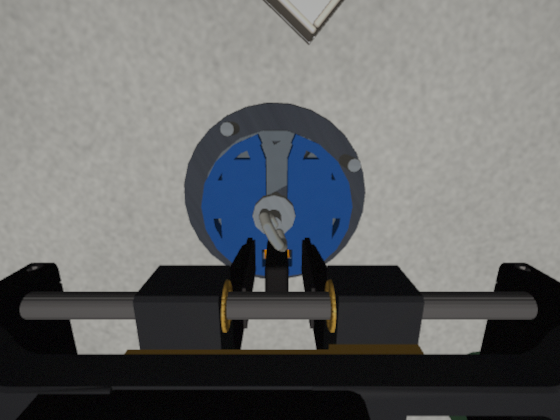

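jog_arm(deltas=[-5,0,0,0,0,0,0.3,-12,0,0,0,0,0,0.3,-25,0,0,0,0,0,0.3,-35,0,0,0,0,0,0.3,-40,0,0,0,0,0,0.3,-30,0,20,0,0,0,0.3,0,0,30,0,0,0,0.3,0,0,0,0,0,0,0.3])

```text
t: 20.92
eef_pos: [567.3, -169.0, 390.3]
tcp_rot: [2.054, 1.563, -0.375]
ft_force: [1.2, -0.0, -0.6]
opening: 0.299
```

```bash
python3 look.py w12; python3 - <<'E'
from h import *
from cell import eyes
S=eyes.read_camera("scene");T=eyes.read_camera("side")
cv2.imwrite("pics/s12.png",S["image"][:,:,::-1])
cv2.imwrite("pics/s12z.png",cv2.resize(S["image"][215:290,195:285,::-1],None,fx=7,fy=7,interpolation=cv2.INTER_CUBIC))
cv2.imwrite("pics/t12.png",T["image"][:,:,::-1])
E
```

```text
t 20.98 pos [ 568.  -168.6  390.4] q [-0.4    0.458  1.66   0.     1.015  0.457] F [0.7 0.  0.2] M [-0.12  0.11  0.02] op 0.302
 tx [ 0.0079 -0.0029 -1.    ] ty [ 0.6542 -0.7563  0.0074] tz [-0.7563 -0.6542 -0.0041] ang ty -49.14
weight axis in hanger xy [-24.21 -43.12] underside 184.5 turn 60.66
```

View pics/w12.png

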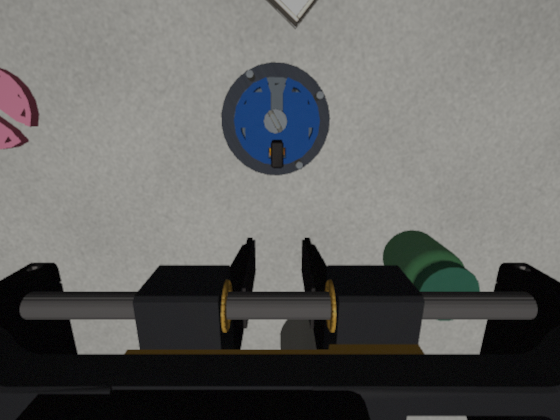

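View pics/s12.png

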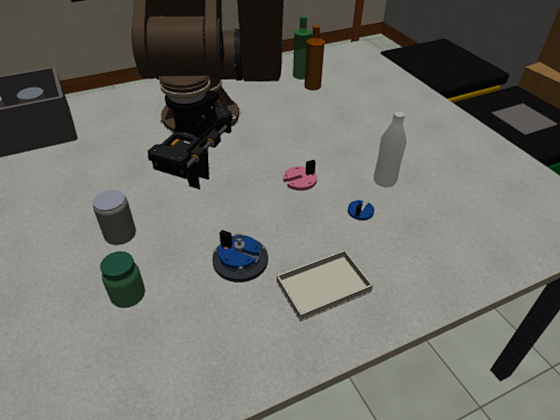

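View pics/s12z.png

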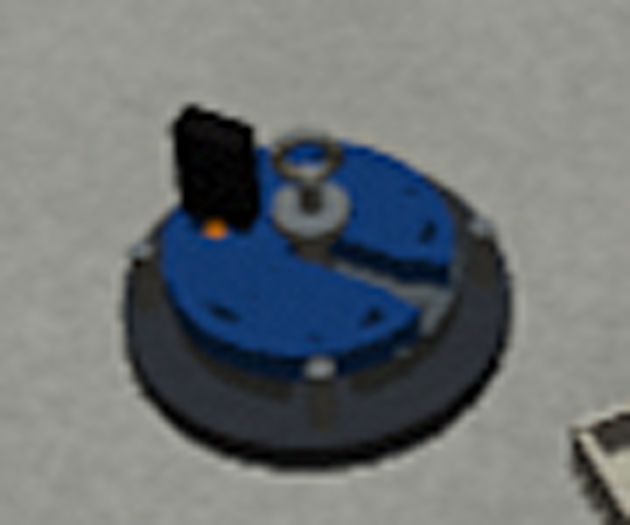

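```bash
python3 - <<'E'
from h import *
import pickle
from scipy.optimize import least_squares
W,s=pickle.load(open("w12.pkl","rb"))
cv2.imwrite("pics/w12z.png",cv2.resize(W["image"][55:185,210:340,::-1],None,fx=4.6,fy=4.6,interpolation=cv2.INTER_CUBIC))
hs=cv2.cvtColor(W["image"],cv2.COLOR_RGB2HSV);m=cv2.inRange(hs,(100,120,40),(130,255,255))
cs,_=cv2.findContours(m,cv2.RETR_EXTERNAL,cv2.CHAIN_APPROX_NONE);c=max(cs,key=cv2.contourArea)[:,0].astype(float)
for z in (38,44):
    P=np.array([onz(W,u,v,z)[:2] for u,v in c]); (x,y),r=cv2.minEnclosingCircle(P.astype(np.float32)); print(z,x,y,r)
b=lambda u,v:(u,v)
ps=[onz(W,u,v,40)[:2] for u,v in ((250,74),(320,95.5),(299,166))]
for p in ps: print(p)
print("centre from +-y posts",(ps[0]+ps[2])/2,(ps[1]+ps[2])/2,(ps[0]+ps[1])/2)
E
```

```text
38 628.7570190429688 -118.38666534423828 45.674015045166016
44 628.7451171875 -118.38018035888672 44.84943771362305
[646.47889955 -67.85862658]
[ 677.78211786 -135.36235584]
[ 609.55045315 -167.41017938]
centre from +-y posts [ 628.01467635 -117.63440298] [ 643.6662855  -151.38626761] [ 662.13050871 -101.61049121]
```

View pics/w12z.png

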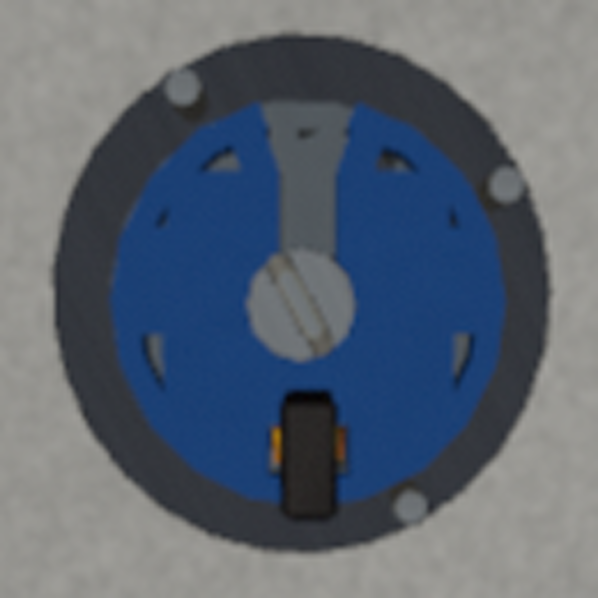

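```bash
python3 - <<'E'
import cv2
i=cv2.imread("pics/t12.png"); cv2.imwrite("pics/t12z.png",cv2.resize(i[165:245,230:330],None,fx=6,fy=6,interpolation=cv2.INTER_CUBIC))
E
```

```text
(no output)
```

View pics/t12z.png

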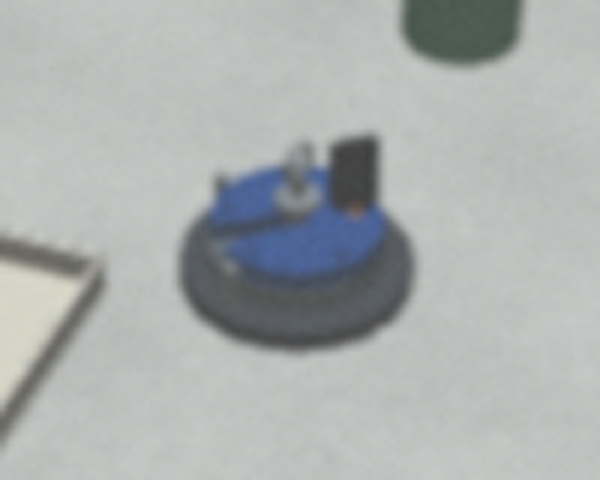

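```bash
python3 - <<'E'
import pickle
from h import *
from cell import env
d=pickle.load(open("c0.pkl","rb"))
print(tri(d["scene"],(226.1,231.7),d["side"],(289.2,188.7)))
show(env.state()); print(env.job_done())
E
```

```text
(array([ 603.07323786, -134.353574  ,   77.90050998]), np.float64(0.3531719684868687))
t 21.07 pos [ 568.7 -168.   389.3] q [-0.399  0.46   1.66   0.     1.014  0.458] F [-0.9 -0.4 -0.2] M [-0.13  0.07  0.03] op 0.302
 tx [ 0.0067 -0.0024 -1.    ] ty [ 0.655  -0.7556  0.0062] tz [-0.7556 -0.655  -0.0035] ang ty -49.08
the job is handed in; nothing more can be done
None
```

I took the larger blue weight by its fin and slid it under the collar until the slot end touched the stem. I backed off slightly and turned it counter-clockwise. It rode on the key at about 56° (about 2 N), started to drop near 59°, and I lowered it home at about 60.6°. I then let go, moved clear and handed the job in at 21 s.

**Last checks:**
- **Height:** the arm put the underside at 26.1 mm when it seated, against 26 mm for home. Two camera views put the fin top at 77.9 mm, against an expected 78 mm.
- **Seating:** it lies flat in the pictures. The slot is turned away from the grey weight's slot, and orange shows in the window on both sides of the fin.
- **Bystanders:** the bottle, can, jar, tray and the other weights look unmoved in the scene picture. I judged this by eye and did not measure it.
- **Forces:** wrist readings stayed within about 5 N throughout, including the weight itself.

**Disagreements:**
- **Centring:** the last wrist picture puts the weight's axis about 1 mm sideways of the stem's. That is within the slot's ±1.5 mm play, so I left it.
- **Height by picture:** the disc's apparent size in that picture would fit it sitting up to about 5 mm higher. I put this down to pixel error, because the seated height and the fin top agree with each other.
- **Key angle:** the cameras put the key at 62–64°, a few degrees more than the 60.6° at which the weight went home.

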